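# Take two stacks of packs apart into their fitted trays

## Task

Five packs stand in two stacks on the packing table. Take the stacks apart and set each pack in the wooden tray that is made to fit it: long, wide and small carton, round tin and little jar, each upright and flat on its tray's floor, inside the rim. Set them down gently, drop nothing, and let go of everything.

Things in the scene. Friction and masses are not known exactly. Their poses are not given: they have to be found in the camera images.
- long_carton_mid (a point): Centre of the long carton: brown cardboard with a white paper band round its middle, 46 mm (its x) by 130 mm (its y) by 36 mm high; about 200 g. Lies on the table as the bottom of one of the two stacks, at the start with its y roughly along the table's y. Rigid, closed, stands on its underside; x, y level, z up.
- wide_carton_mid (a point): Centre of the wide carton: brown cardboard with a tape strip along it, 62 mm (its x) by 96 mm (its y) by 36 mm high; about 260 g. Lies on the table as the bottom of the other stack. Rigid, closed, stands on its underside; x, y level, z up.
- small_carton_mid (a point): Centre of the small white carton, 42 mm (its x) by 66 mm (its y) by 34 mm high; about 100 g. Lies on one of the two big cartons (either one), with the little jar on it. Rigid, closed, stands on its underside; x, y level, z up.
- round_tin_mid (a point): Centre of the round metal tin with a lid, 50 mm diameter, 34 mm high; about 130 g. Stands on the other big carton. Rigid, closed, stands on its underside; x, y level, z up.
- little_jar_mid (a point): Centre of the little round white jar with a black cap, 34 mm diameter, 34 mm high; about 50 g. Stands on the small carton, the top of the three-high stack (104 mm). Rigid, closed, stands on its underside; x, y level, z up.
- tray_long: All trays are fixed to the table, pale wooden rim and warm brown wooden floor, low: floor 4 mm thick, rim 4 mm wide whose top is 5 mm above the floor (9 mm above the table). This one fits the long carton: inside 68 mm (its x) by 152 mm (its y), 11 mm play all round. Origin at the centre of its underside, on the table; z up.
- tray_wide: Tray as tray_long, for the wide carton: inside 84 mm (its x) by 118 mm (its y). Origin at the centre of its underside.
- tray_small: Tray as tray_long, for the small carton: inside 64 mm (its x) by 88 mm (its y). Origin at the centre of its underside.
- tray_tin: Round tray of the same wood, floor and rim heights, for the round tin: inside diameter 72 mm. Origin at the centre of its underside.
- tray_jar: Smaller round tray, same wood, floor and rim heights, for the little jar: inside diameter 56 mm. Origin at the centre of its underside.
Mind the look-alikes: they are no part of the job. Leave any green or orange look-alike of the part that bears round_tin_mid alone.

How it is judged:
By the outcome, as a careful person would: the job done as asked, in the order asked, and still so for the second after the job is handed in, with the robot touching nothing.
It also fails if it takes over 144 s, if anything falls off the work surface, if the arm or the gripper's body presses on something with over 40 N, if the wrist force passes 120 N, or if a joint passes its speed limit or range.

## Robot

A 6-joint arm with a two-finger parallel gripper is mounted at the origin on the work surface. World frame = base frame: x ahead of the robot, y to its left, z up, the work surface at z = 0. Lengths are in m, angles in rad, forces in N, time in s.
With the tool pointing down it reaches from about 0.35 to 0.775 m from the base axis. Payload 5.5 kg.
Tool frame: the origin (TCP) lies between the finger pads; the fingertips stand 19 mm ahead of it and the grasp point (between the pads) is the TCP (env.tcp_to_tips is the distance from the TCP to the fingertips, in m); z points along the fingers, y is the direction in which the jaws open and shut (so a half turn about z gives the same grasp; the last joint's range is limited). The gripper opens to 85 mm and grips with 20 to 120 N. Pads are 22 mm wide; open, the fingers measure 114 mm over their backs; the gripper's body (76 mm by 85 mm) begins 54 mm behind the grasp point. The pads swing forward as they close: fully open they stand 13 mm farther back than shut.
Start: joints at [-1.305, 0.313, 0.046, 1.304, 0, 1.431], TCP at [0.227, -0.528, 0.25] pointing down, gripper open.
Joint ranges: [-2.76, 2.76], [-0.86, 1.69], [-1.03, 1.26], [-2.2, 2.34], [-1.47, 1.5], [-3.14, 3.14]. Speed limits (rad/s): [2.57, 2.57, 3.14, 3.14, 3.14, 3.14].

## Interface

Orientations are given as a unit quaternion [w, x, y, z].
In Python, from workcell import env, eyes, job gives the robot as it stands. The module is installed in compiled form; this text tells all that it offers.
- The arm moves only by the tool move_arm, never from a script. Its argument "commands" is a list of rows, each a list of 3 entries, a list of its own where there are three numbers: the shift along the world's x, y, z as a fraction of full scale, then the turn, a rotation vector about the world's x, y, z as a fraction of full scale, then the gripper command: -1 is shut, 1 is fully open, values between are in proportion. In form: [[[x, y, z], [wx, wy, wz], gripper], ...]. A call has 1 to 5 rows; each row shifts and turns the commanded pose from where the row before left it; what a row does not reach is not made up. Full scale, the value 1, is 0.04 m for a shift and 8 degrees for a turn. A row lasts 1/10 s, in which the tool goes at most 50 mm and 8.59 degrees, less where a joint would pass 70% of its speed; a pose out of reach is approached as far as the arm can. A call with a number of a shift or a turn outside -1 to 1 is refused whole. A call with a gripper value outside its range is refused whole. The fingers move at their own pace and stop on an object; "newtons" is the grip in N (left out, the last holds). Time passes only in rows, so rows that do not move let the fingers close. It gives the time, the measured TCP pose, the force and the opening at its end, in the units of the state.
- env.get_state(): the state, without advancing time (a new reading comes with each control period).
- eyes.read_camera(name): name is "side" or "top" or "wrist"; returns a dict with "frame" (384x512x3 uint8, red, green, blue), "mtx" (3x3 intrinsics, pixels), "camera_from_world" (4x4, takes a point from world to camera coordinates); the wrist camera has in their place "mount" (4x4, takes a point from camera to tool coordinates, whose origin is the TCP and whose axes are the flange's). Camera axes: x right, y down, z forward; pixel columns grow to the right and rows downward; lengths in m; the calibration is good to about 2 mm. A picture is of the moment at which its call begins: read the wrist's pose just before it. There is no depth.
- job.hand_in(): hands the job in, once; it reports no verdict.
The state is a dict: "clock": time; "joint_pos": joint angles; "qvel": joint speeds; "tau": joint torques, N m; "tcp_pos": TCP position; "orientation": TCP orientation; "wrist_force": force on the tool from outside, world axes, zero at the start; "ft_torque": the same for the moment, N m; "finger_gap": finger opening in m.
Only numpy, scipy, OpenCV 4.12 (cv2) and the standard library are available. Lean on these libraries where they do the work, as an engineer would, in place of code of your own. Each camera call takes 0.05 s, during which the arm holds its last target.

## Working session

There is one attempt and no reset: what is moved stays moved. The work goes in short steps, Python scripts to look and compute and a tool call to move; the robot and the scene stay as the last step left them, time stands still between calls to the robot, and variables do not carry over. Pictures are saved under pics/ and viewed, and the job is handed in when it is done.

Besides the shell and the picture viewer there is one more tool, called after "Request:" by a JSON object that holds its "api" and its "payload", one argument or row to a line. move_arm: Moves the arm, as the interface text tells. Its arguments: {"type":"object","properties":{"commands":{"type":"array","items":{"type":"array"}},"newtons":{"type":"number"}},"required":["commands"]}

```bash
mkdir -p pics
cat > h.py <<'E'
import numpy as np, cv2
from workcell import env, eyes, job
from scipy.spatial.transform import Rotation as R
def cam(name):
    s=env.get_state(); c=eyes.read_camera(name)
    if 'mount' in c:
        q=np.array(s['orientation']); T=np.eye(4); T[:3,:3]=R.from_quat([q[1],q[2],q[3],q[0]]).as_matrix(); T[:3,3]=s['tcp_pos']
        c['wfc']=T@np.array(c['mount'])
    else: c['wfc']=np.linalg.inv(c['camera_from_world'])
    return c
def pix(c,u,v,z):
    d=np.linalg.solve(c['mtx'],np.array([u,v,1.])); W=c['wfc']; d=W[:3,:3]@d; o=W[:3,3]
    return o+d*(z-o[2])/d[2]
def proj(c,p):
    q=np.linalg.inv(c['wfc'])@np.append(p,1); q=c['mtx']@q[:3]; return q[:2]/q[2]
def save(c,n,crop=None,s=1):
    f=c['frame'][:,:,::-1]
    if crop: f=f[crop[1]:crop[3],crop[0]:crop[2]]
    f=cv2.resize(f,None,fx=s,fy=s,interpolation=cv2.INTER_CUBIC); cv2.imwrite('pics/'+n,f)
E
python3 - <<'E'
from h import *
import pickle
for n in ['top','side','wrist']:
    c=cam(n); save(c,n+'0.png',s=1.5); print(n,c['wfc'].round(3).tolist(),c['mtx'].round(1).tolist()); pickle.dump(c,open(n+'0.pkl','wb'))
print(env.get_state())
E
```

```text
top [[-0.006, -0.991, 0.131, 0.463], [-1.0, 0.003, -0.027, -0.014], [0.026, -0.131, -0.991, 0.982], [0.0, 0.0, 0.0, 1.0]] [[375.5, 0.0, 251.5], [0.0, 375.5, 187.4], [0.0, 0.0, 1.0]]
side [[-0.841, -0.323, 0.434, 0.062], [-0.541, 0.48, -0.691, 0.741], [0.014, -0.816, -0.578, 0.717], [0.0, 0.0, 0.0, 1.0]] [[403.0, 0.0, 258.9], [0.0, 403.0, 183.5], [0.0, 0.0, 1.0]]
wrist [[0.395, -0.88, -0.263, 0.294], [-0.919, -0.379, -0.112, -0.5], [-0.001, 0.286, -0.958, 0.372], [0.0, 0.0, 0.0, 1.0]] [[336.0, 0.0, 251.2], [0.0, 336.0, 185.3], [0.0, 0.0, 1.0]]
{'clock': 0.15, 'joint_pos': array([-1.30459780e+00,  3.13828412e-01,  4.52417943e-02,  1.30361251e+00,
       -1.02529425e-06,  1.43119680e+00]), 'qvel': array([-2.46328565e-03, -6.71645912e-04,  3.09551111e-03,  3.72661532e-06,
        1.11751890e-03,  4.82889168e-04]), 'tau': array([ 6.25287848e-04, -4.81065452e+01,  2.98815626e+01,  1.38945194e-02,
       -1.02737556e-04,  1.30049390e-06]), 'tcp_pos': array([ 0.2268778 , -0.52795532,  0.24961417]), 'orientation': array([-6.99964449e-04,  9.79486271e-01,  2.01509682e-01, -4.48803454e-05]), 'wrist_force': array([ 0.2417131 , -0.85126682,  0.14477445]), 'ft_torque': array([ 0.01277482,  0.01617414, -0.00694006]), 'finger_gap': 0.0855689555821659}
```

View pics/top0.png

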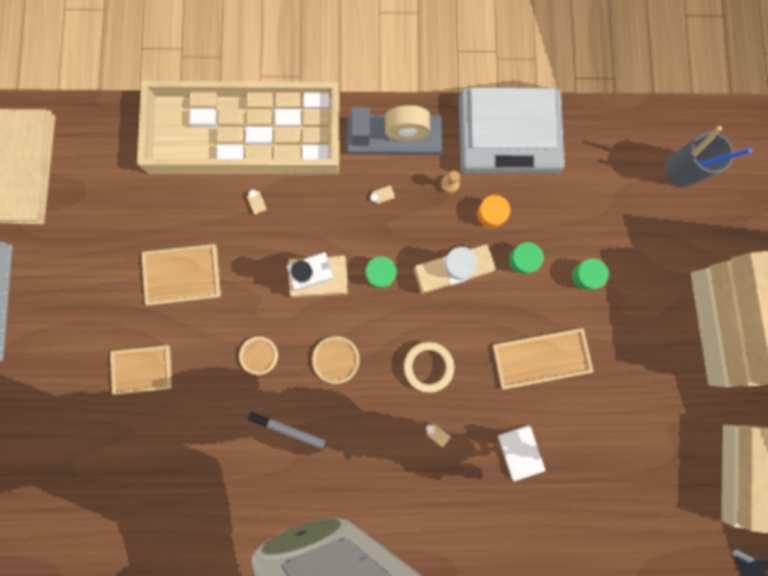

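View pics/side0.png

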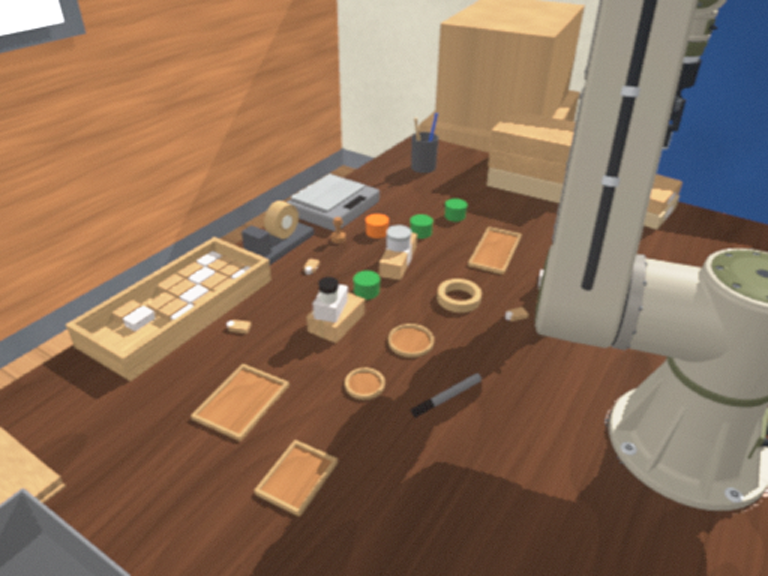

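View pics/wrist0.png

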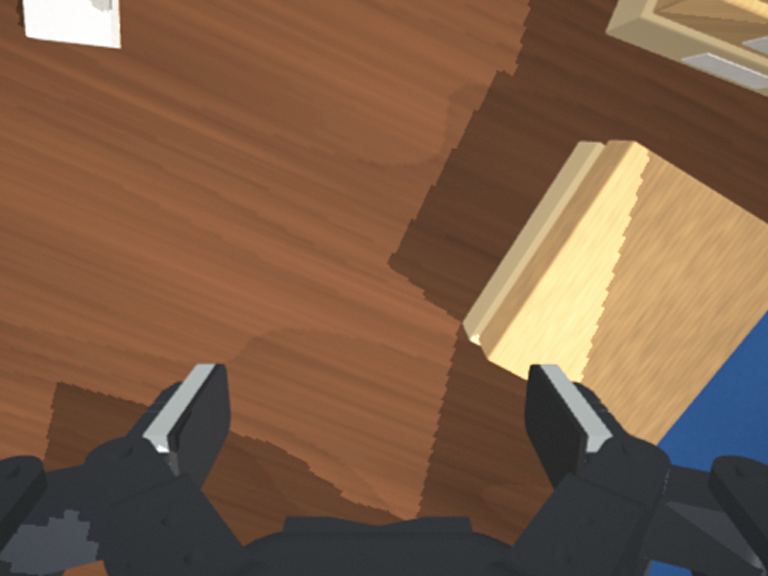

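The top view (1.5x scale) shows these things that could be mistaken for each other:
- **Tin:** silver at (461,263) on the long carton. Its look-alikes are green at (381,271), (527,257) and (591,273), and orange at (494,210). I choose the silver one.
- **Jar and cartons:** black cap at (302,271), on the white carton at (318,272), on the wide carton. A loose white card at (521,453) is not the small carton.
- **Trays:** wide (180,274), small (140,370), jar (258,356), tin (335,360), long (542,358). The ring at (429,367) has no floor, so it isn't a tray.

Next I'll check close crops.

Run:
```python
from h import *
import pickle
c=pickle.load(open('top0.pkl','rb')); save(c,'topcrop.png',(60,150,420,280),2.2)
c=pickle.load(open('side0.pkl','rb')); save(c,'sidecrop.png',(190,125,350,240),5)
```

```text
(no output)
```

View pics/topcrop.png

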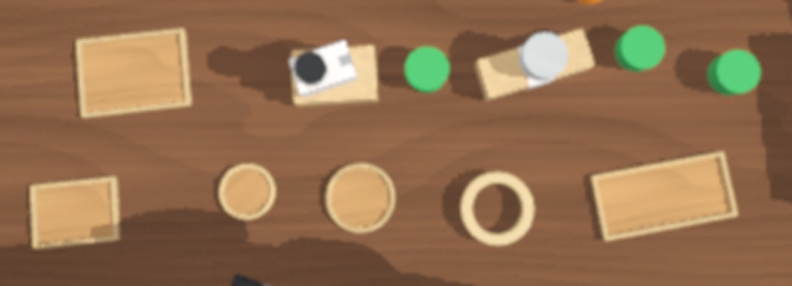

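View pics/sidecrop.png

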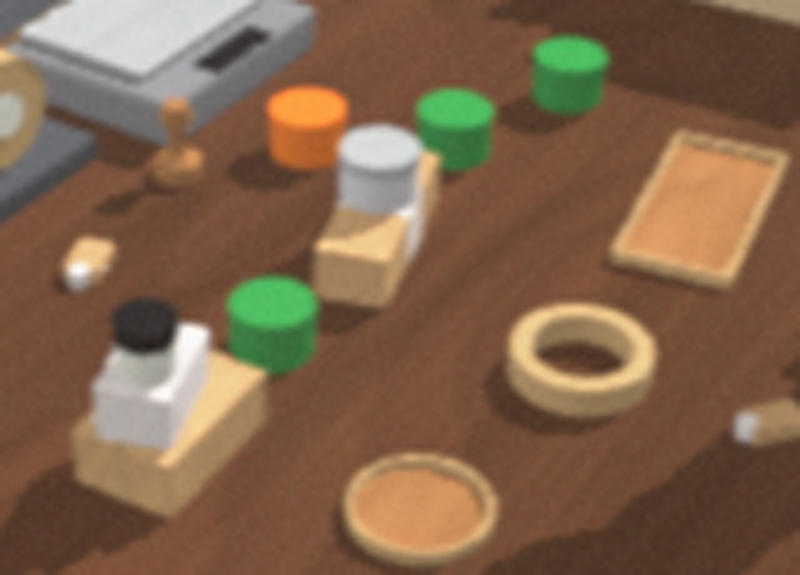

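The crops confirm the choice: the silver tin sits on the banded long carton, and the black-capped jar on the white carton on the wide carton. Next I measure positions.

Run:
```python
from h import *
import pickle
c=pickle.load(open('top0.pkl','rb')); f=c['frame']; hsv=cv2.cvtColor(f,cv2.COLOR_RGB2HSV)
m=(f[:,:,0]>150).astype(np.uint8)*255
m[:155]=0;m[275:]=0;m[:,:60]=0;m[:,420:]=0
cs,_=cv2.findContours(m,cv2.RETR_EXTERNAL,cv2.CHAIN_APPROX_NONE)
def rect(ct,z):
    P=np.array([pix(c,p[0][0],p[0][1],z)[:2] for p in ct]).astype(np.float32)*1000
    return cv2.minAreaRect(P)
for ct in cs:
    if cv2.contourArea(ct)<100: continue
    x=ct[:,0].mean(0)*1.5
    print(x.round(),[ (np.round(r[0],1),np.round(r[1],1),round(r[2],1)) for r in [rect(ct,.009),rect(ct,.036)]])
def blob(mask,z,n):
    cs,_=cv2.findContours(mask.astype(np.uint8)*255,cv2.RETR_EXTERNAL,cv2.CHAIN_APPROX_NONE)
    for ct in cs:
        if cv2.contourArea(ct)>80:
            r=rect(ct,z); P=np.float32([pix(c,p[0][0],p[0][1],z)[:2]*1000 for p in ct]); e=cv2.minEnclosingCircle(P)
            print(n,ct[:,0].mean(0).round(),'rect',np.round(r[0],1),np.round(r[1],1),round(r[2],1),'circ',np.round(e[0],1),round(e[1],1))
roi=np.zeros(f.shape[:2],bool); roi[155:275,60:420]=1
S=hsv[:,:,1];V=hsv[:,:,2];H=hsv[:,:,0]
blob(roi&(V<60)&(S<90),.104,'cap')
blob(roi&(V>130)&(S<50),.070,'white/tin z70')
blob((H>50)&(H<80)&(S>120),.034,'green')
blob((H<15)&(S>200)&(V>180),.034,'or')
```

```text
[439. 360.] [(array([ 459.2, -139.7]), array([ 88.8, 127.8]), 52.0), (array([ 459.3, -136.2]), array([ 86.3, 124.2]), 52.0)]
[145. 364.] [(array([448.4, 350.1]), array([ 83.3, 124.8]), 6.1), (array([448.8, 340. ]), array([ 81. , 121.4]), 6.1)]
[336. 359.] [(array([457.1,  32.8]), array([79.4, 83.8]), 89.9), (array([457.3,  31.5]), array([77.2, 81.5]), 89.9)]
[258. 354.] [(array([466.3, 163.2]), array([66.7, 67.4]), 64.0), (array([466.2, 158.3]), array([64.8, 65.5]), 64.0)]
[543. 358.] [(array([ 456.9, -325.4]), array([ 81.9, 166.6]), 10.1), (array([ 457.1, -316.7]), array([ 79.7, 162. ]), 10.1)]
[319. 277.] [(array([604.8,  63.8]), array([ 80.5, 101.6]), 4.1), (array([600.8,  61.6]), array([78.3, 98.8]), 4.1)]
[460. 269.] [(array([ 618.3, -185.3]), array([ 67.9, 161.6]), 11.7), (array([ 614. , -180.6]), array([ 66. , 157.2]), 11.7)]
[181. 274.] [(array([605.5, 297. ]), array([ 98.5, 138.6]), 6.4), (array([601.5, 288.4]), array([ 95.8, 134.7]), 6.4)]
white/tin z70 [205. 182.] rect [600.2  72.5] [47.9 67.9] 18.5 circ [601.1  72.2] 38.5
white/tin z70 [306. 177.] rect [ 612.3 -175. ] [57.7 56.3] 20.5 circ [ 610.1 -170.8] 33.9
green [393. 183.] rect [ 598.8 -404.7] [45.6 58.4] 25.7 circ [ 599.7 -404.1] 29.7
green [253. 181.] rect [604.6 -45.7] [46.  46.5] 89.8 circ [604.  -44.4] 25.0
green [350. 172.] rect [ 627.9 -294.7] [46.  54.6] 26.3 circ [ 628.2 -294.4] 27.6
```

Request:
{"api": "move_arm", "payload": {
  "commands": [
    [[0.45,0.88,0.08],[0,0,0.57],1],
    [[0.45,0.88,0.08],[0,0,0.57],1],
    [[0.45,0.88,0.08],[0,0,0.57],1],
    [[0.45,0.88,0.08],[0,0,0.57],1],
    [[0.45,0.88,0.08],[0,0,0.57],1]
  ]
}}

```text
clock: 0.65
tcp_pos: [0.3173, -0.3508, 0.2662]
orientation: [-0.0, 0.92, 0.392, 0.0]
wrist_force: [1.2, -0.6, 0.8]
finger_gap: 0.0853
```

Request:
{"api": "move_arm", "payload": {
  "commands": [
    [[0.45,0.88,0.08],[0,0,0.57],1],
    [[0.45,0.88,0.08],[0,0,0.57],1],
    [[0.45,0.88,0.08],[0,0,0.57],1],
    [[0.45,0.88,0.08],[0,0,0.57],1],
    [[0.45,0.88,0.08],[0,0,0.57],1]
  ]
}}

```text
clock: 1.15
tcp_pos: [0.4073, -0.1748, 0.2824]
orientation: [0.0, 0.824, 0.567, 0.0]
wrist_force: [0.4, -1.0, -0.2]
finger_gap: 0.0852
```

Request:
{"api": "move_arm", "payload": {
  "commands": [
    [[0.45,0.88,0.08],[0,0,0.57],1],
    [[0.45,0.88,0.08],[0,0,0.57],1],
    [[0.45,0.88,0.08],[0,0,0.57],1],
    [[0.45,0.88,0.08],[0,0,0.57],1],
    [[0.45,0.88,0.08],[0,0,0.57],1]
  ]
}}

```text
clock: 1.65
tcp_pos: [0.4973, 0.0013, 0.2983]
orientation: [-0.0, 0.696, 0.718, -0.0]
wrist_force: [0.5, -0.9, 1.0]
finger_gap: 0.0855
```

Run:
```python
from h import *
import pickle
c=cam('wrist'); save(c,'w1.png',s=1.5); pickle.dump(c,open('w1.pkl','wb'))
```

```text
(no output)
```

View pics/w1.png

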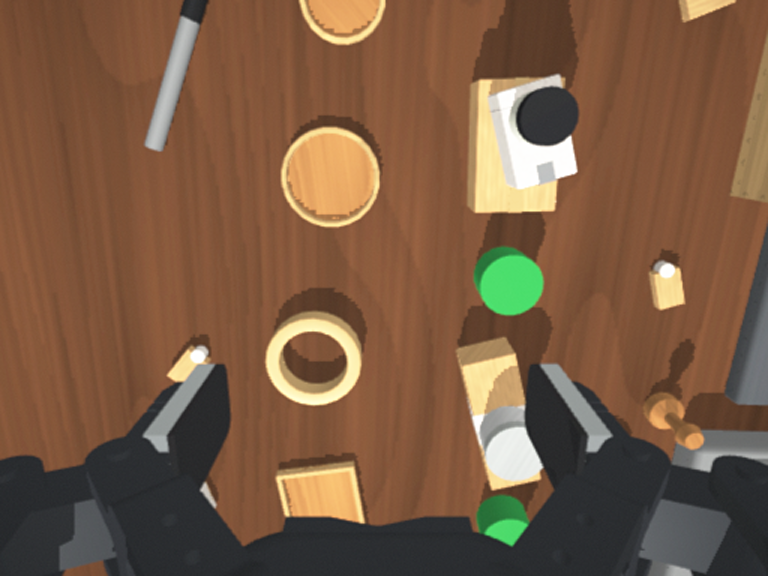

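Wrist view: the jar cap is at (547,115), the white carton at (532,132) and the tin at (512,445). I'll take one more view on each side.

Request:
{"api": "move_arm", "payload": {
  "commands": [
    [[0,0.95,0],[0,0,0],1],
    [[0,0.95,0],[0,0,0],1],
    [[0,0.95,0],[0,0,0],1],
    [[0,0.95,0],[0,0,0],1],
    [[0,0.95,0],[0,0,0],1]
  ]
}}

```text
clock: 2.2
tcp_pos: [0.4966, 0.1911, 0.2981]
orientation: [-0.0, 0.697, 0.717, -0.0]
wrist_force: [1.1, -0.6, 0.1]
finger_gap: 0.0855
```

Run:
```python
from h import *
import pickle
c=cam('wrist'); save(c,'w2.png',s=1.5); pickle.dump(c,open('w2.pkl','wb'))
```

```text
(no output)
```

View pics/w2.png

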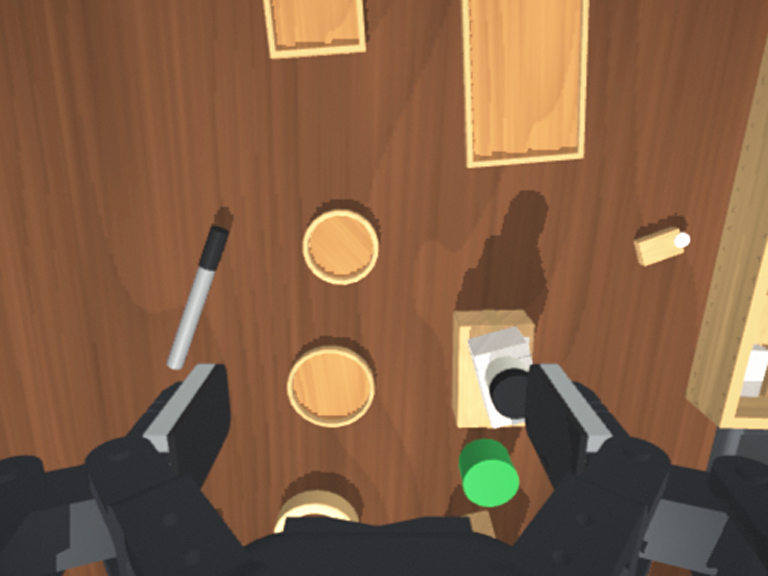

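Request:
{"api": "move_arm", "payload": {
  "commands": [
    [[0,0.95,0],[0,0,0],1],
    [[0,0.95,0],[0,0,0],1],
    [[0,0.95,0],[0,0,0],1],
    [[0,0.95,0],[0,0,0],1]
  ]
}}

```text
clock: 2.65
tcp_pos: [0.4968, 0.3428, 0.298]
orientation: [0.0, 0.697, 0.717, -0.0]
wrist_force: [-0.1, -0.4, -0.1]
finger_gap: 0.0854
```

Run:
```python
from h import *
import pickle
c=cam('wrist'); save(c,'w3.png',s=1.5); pickle.dump(c,open('w3.pkl','wb'))
def rep(c,mask,z,mn=150,n=''):
    cs,_=cv2.findContours(mask.astype(np.uint8)*255,cv2.RETR_EXTERNAL,cv2.CHAIN_APPROX_NONE)
    for ct in cs:
        if cv2.contourArea(ct)<mn: continue
        if (ct[:,0].min()<=1) or ct[:,0,0].max()>509: continue
        P=np.float32([pix(c,p[0][0],p[0][1],z)[:2]*1000 for p in ct]); r=cv2.minAreaRect(P); e=cv2.minEnclosingCircle(P)
        print(n,(ct[:,0].mean(0)*1.5).round(),'rect',np.round(r[0],1),np.round(r[1],1),round(r[2],1),'circ',np.round(e[0],1),round(e[1],1))
for k in '123':
    c=pickle.load(open(f'w{k}.pkl','rb')); f=c['frame']; hsv=cv2.cvtColor(f,cv2.COLOR_RGB2HSV); H,S,V=cv2.split(hsv)
    roi=np.zeros(V.shape,bool); roi[:300]=1; print('view',k)
    rep(c,roi&(V>185)&(S>60)&(H<25),.009,300,'wood')
    rep(c,roi&(V>170)&(S<40),.070,300,'white')
    g=roi&(V<60)&(S<90); g[260:]=0; rep(c,g,.104,200,'cap')
    rep(c,roi&(H>50)&(H<80)&(S>120),.034,300,'green')
```

```text
view 1
wood [492. 383.] rect [ 607.9 -147.3] [50. 54.] 16.4 circ [ 607.6 -146.4] 35.5
wood [668. 288.] rect [748.8 -51.1] [25.2 34.4] 19.2 circ [748.8 -51. ] 20.3
wood [330. 177.] rect [458.1  33. ] [78.7 78.6] 1.9 circ [458.5  33.3] 39.9
wood [504. 150.] rect [606.4  62.2] [ 66.8 102.7] 4.1 circ [607.1  62. ] 60.0
white [510. 440.] rect [ 610.  -161.4] [37.7 20.8] 1.9 circ [ 610.3 -168.1] 19.2
white [529. 130.] rect [599.9  72.2] [47.9 66.3] 18.3 circ [599.7  72.7] 39.3
white [170.  84.] rect [358.9  95. ] [85.   7.9] 68.8 circ [359.1  95. ] 42.5
cap [546. 116.] rect [596.8  83.7] [35.  31.9] 6.4 circ [596.6  83.4] 17.9
green [507. 280.] rect [604.6 -40.2] [50.2 59.9] 29.9 circ [604.4 -40.4] 30.2
view 2
wood [330. 387.] rect [458.5  34.3] [79.7 79.5] 1.7 circ [459.   34.6] 40.9
wood [473. 366.] rect [592.1  50. ] [107.7  51.8] 88.8 circ [589.6  51.2] 57.7
wood [659. 247.] rect [733.7 174.1] [37.3 23.6] 21.7 circ [733.5 174.5] 21.3
wood [340. 248.] rect [466.9 167.5] [61.2 63.3] 85.0 circ [466.6 166. ] 32.2
white [499. 377.] rect [600.9  80.6] [44.5 81.4] 18.1 circ [597.5  80.7] 42.8
white [190. 318.] rect [358.8 121.5] [85.5  8.8] 68.8 circ [359.9 121.1] 42.9
cap [522. 380.] rect [601.4  99.9] [44.5 18.6] 1.7 circ [601.7  92.4] 22.3
cap [213. 249.] rect [391.4 186.2] [28.6 11. ] 68.7 circ [390.7 186.5] 14.7
view 3
wood [338. 408.] rect [466.3 167.2] [62.6 64.2] 1.7 circ [466.8 167.1] 32.9
wood [505. 265.] rect [606.5 303. ] [ 93.3 127.2] 6.5 circ [606.7 303.2] 78.0
wood [312. 189.] rect [443.6 363.4] [72.9 96.5] 5.8 circ [443.7 363.4] 59.6
```

View pics/w3.png

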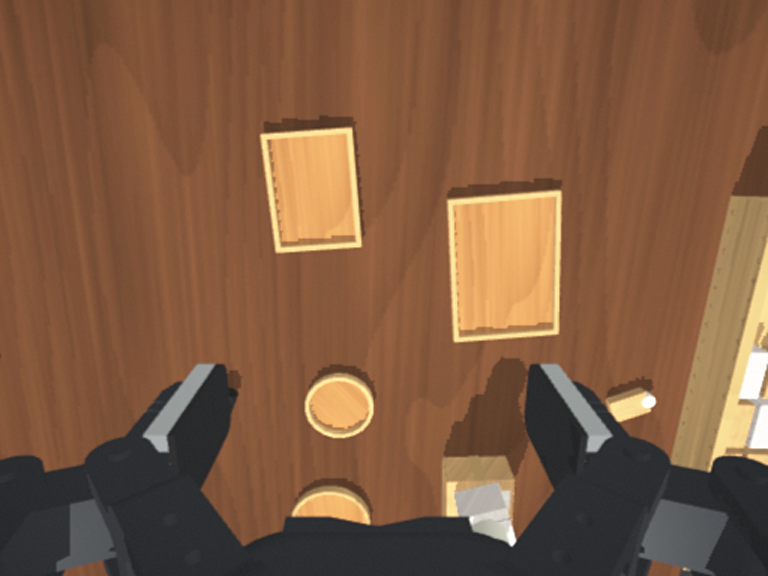

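View 3 shows both rectangular trays at the right outer sizes: 93x127 mm for the wide tray and 73x96 mm for the small one. I'll go above the jar and look again.

Request:
{"api": "move_arm", "payload": {
  "commands": [
    [[0.35,-0.92,0],[0,0,0],1],
    [[0.35,-0.92,0],[0,0,0],1],
    [[0.35,-0.92,-0.2],[0,0,0],1],
    [[0.35,-0.92,-0.4],[0,0,0],1],
    [[0.35,-0.92,-0.4],[0,0,0],1]
  ]
}}

```text
clock: 3.2
tcp_pos: [0.5674, 0.1559, 0.2579]
orientation: [0.0, 0.697, 0.717, 0.0]
wrist_force: [0.7, -0.1, -0.9]
finger_gap: 0.0857
```

Request:
{"api": "move_arm", "payload": {
  "commands": [
    [[0.37,-0.95,-0.4],[0,0,0],1],
    [[0.37,-0.95,-0.4],[0,0,0],1],
    [[0,0,0],[0,0,0],1]
  ]
}}

```text
clock: 3.5
tcp_pos: [0.5967, 0.0766, 0.2231]
orientation: [-0.001, 0.699, 0.715, -0.002]
wrist_force: [0.5, 0.0, 0.1]
finger_gap: 0.0854
```

Run:
```python
from h import *
import pickle
c=cam('wrist'); save(c,'w4.png',s=1.5); pickle.dump(c,open('w4.pkl','wb')); print(env.get_state()['tcp_pos'])
t=pickle.load(open('top0.pkl','rb')); print(pix(t,201.4,180.9,.104))
print(pix(t,*[494/1.5,211/1.5],.034))
f=c['frame']; H,S,V=cv2.split(cv2.cvtColor(f,cv2.COLOR_RGB2HSV))
print(proj(c,[.5968,.0836,.104])*1.5)
```

```text
[0.59623695 0.07876747 0.22436646]
[0.59464253 0.08064805 0.104     ]
[ 0.71018562 -0.24275982  0.034     ]
[377.86394599 264.42902334]
```

View pics/w4.png

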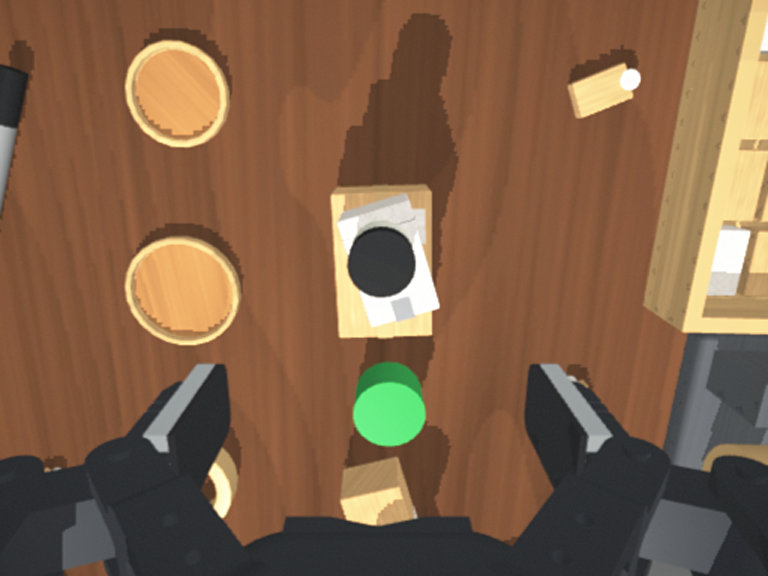

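Cap centre is at (381,262), which gives a jar position of about (0.598, 0.0845). I'll descend to TCP z ≈ 0.098.

Request:
{"api": "move_arm", "payload": {
  "commands": [
    [[0.05,0.15,-0.8],[0,0,0],1],
    [[0,0,-0.8],[0,0,0],1],
    [[0,0,-0.8],[0,0,0],1],
    [[0,0,-0.5],[0,0,0],1],
    [[0,0,-0.27],[0,0,0],1]
  ]
}}

```text
clock: 4.05
tcp_pos: [0.597, 0.0886, 0.0978]
orientation: [-0.001, 0.696, 0.718, -0.001]
wrist_force: [-0.3, 0.2, 0.4]
finger_gap: 0.0858
```

Request:
{"api": "move_arm", "payload": {
  "commands": [
    [[0,0,0],[0,0,0],1],
    [[0,0,0],[0,0,0],0.2]
  ],
  "newtons": 20
}}

```text
clock: 4.25
tcp_pos: [0.5991, 0.0881, 0.1007]
orientation: [0.0, 0.697, 0.717, 0.001]
wrist_force: [0.5, 0.1, -0.4]
finger_gap: 0.073
```

Run:
```python
from h import *
print(env.get_state()['tcp_pos'],env.get_state()['finger_gap'])
c=cam('wrist'); save(c,'w5.png',s=1.5); c=cam('side'); save(c,'s5.png',(190,125,350,240),4)
```

```text
[0.59914471 0.08813653 0.10066806] 0.07300211152905052
```

View pics/w5.png

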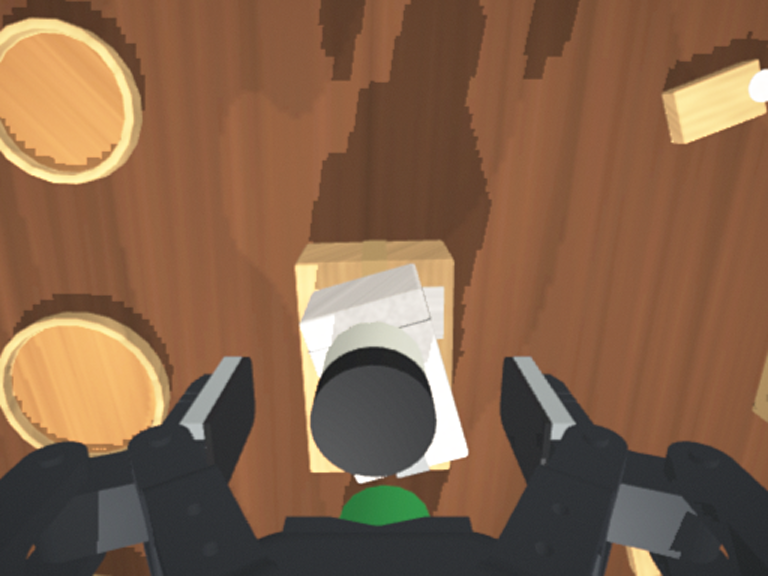

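View pics/s5.png

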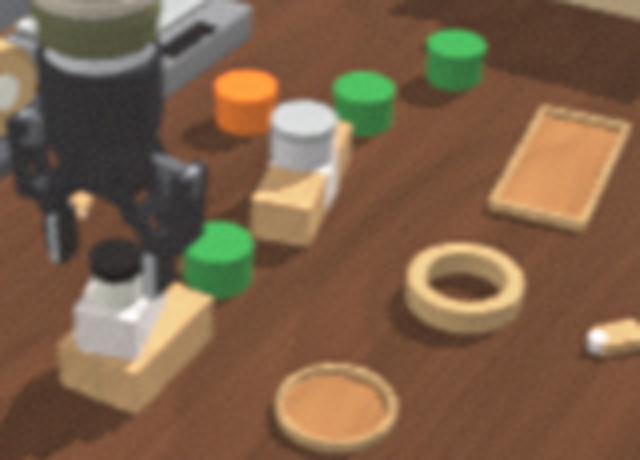

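Run:
```python
from h import *
c=cam('wrist'); f=c['frame']; s=env.get_state(); print(s['tcp_pos'],s['finger_gap'])
H,S,V=cv2.split(cv2.cvtColor(f,cv2.COLOR_RGB2HSV))
for u,v in [(373,420),(311,418),(436,418),(373,476)]: print(pix(c,u/1.5,v/1.5,.104))
```

```text
[0.59965542 0.08782223 0.10116927] 0.052193792752717294
[0.59897843 0.08408535 0.104     ]
[0.58213627 0.08423837 0.104     ]
[0.61607286 0.08517801 0.104     ]
[0.59947276 0.06608125 0.104     ]
```

Request:
{"api": "move_arm", "payload": {
  "commands": [
    [[0,-0.09,-0.06],[0,0,0],0.0],
    [[0,0,0],[0,0,0],-0.3],
    [[0,0,0],[0,0,0],-1],
    [[0,0,0],[0,0,0],-1],
    [[0,0,0],[0,0,0],-1]
  ],
  "newtons": 20
}}

```text
clock: 4.9
tcp_pos: [0.599, 0.0837, 0.0977]
orientation: [0.001, 0.697, 0.717, 0.0]
wrist_force: [0.0, -1.5, 4.2]
finger_gap: 0.0335
```

Request:
{"api": "move_arm", "payload": {
  "commands": [
    [[0,0,0],[0,0,0],-1],
    [[0,0,0.15],[0,0,0],-1],
    [[0,0,0.4],[0,0,0],-1],
    [[0,0,0.5],[0,0,0],-1],
    [[0,0,0.5],[0,0,0],-1]
  ]
}}

```text
clock: 5.4
tcp_pos: [0.5977, 0.0845, 0.159]
orientation: [-0.001, 0.697, 0.717, -0.001]
wrist_force: [-0.5, 0.5, -0.4]
finger_gap: 0.0334
```

Run:
```python
from h import *
import pickle
s=env.get_state(); print(s['tcp_pos'],s['finger_gap'])
c=cam('wrist'); save(c,'w6.png',s=1.5); pickle.dump(c,open('w6.pkl','wb'))
```

```text
[0.59765923 0.08454275 0.15898969] 0.03337761965922679
```

View pics/w6.png

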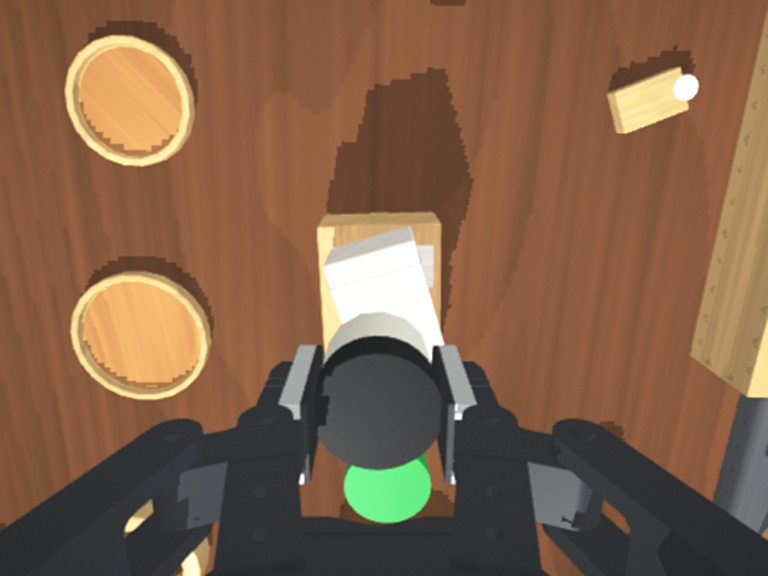

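Jar is held with a 33 mm gap. I'll carry it to its tray.

Request:
{"api": "move_arm", "payload": {
  "commands": [
    [[-0.4,0.26,0],[0,0,0],-1],
    [[-0.8,0.52,0],[0,0,0],-1],
    [[-0.8,0.52,0],[0,0,0],-1],
    [[-0.8,0.52,0],[0,0,0],-1],
    [[-0.48,0.25,0],[0,0,0],-1]
  ]
}}

```text
clock: 5.95
tcp_pos: [0.464, 0.1682, 0.1582]
orientation: [-0.001, 0.696, 0.718, -0.001]
wrist_force: [0.5, 0.1, -0.1]
finger_gap: 0.0332
```

Request:
{"api": "move_arm", "payload": {
  "commands": [
    [[0,0,0],[0,0,0],-1],
    [[0,0,-0.5],[0,0,0],-1],
    [[0,0,-0.7],[0,0,0],-1],
    [[0,0,-0.7],[0,0,0],-1],
    [[0,0,-0.5],[0,0,0],-1]
  ]
}}

```text
clock: 6.45
tcp_pos: [0.4673, 0.1665, 0.0611]
orientation: [-0.0, 0.697, 0.717, -0.0]
wrist_force: [-0.6, 0.7, -1.0]
finger_gap: 0.0331
```

Run:
```python
from h import *
c=cam('wrist'); save(c,'w7.png',s=1.5)
s=env.get_state(); print(s['tcp_pos'],s['finger_gap'])
c=cam('side'); save(c,'s7.png',(190,175,350,290),4)
```

```text
[0.46546259 0.1660701  0.0584214 ] 0.03309753709075315
```

View pics/w7.png

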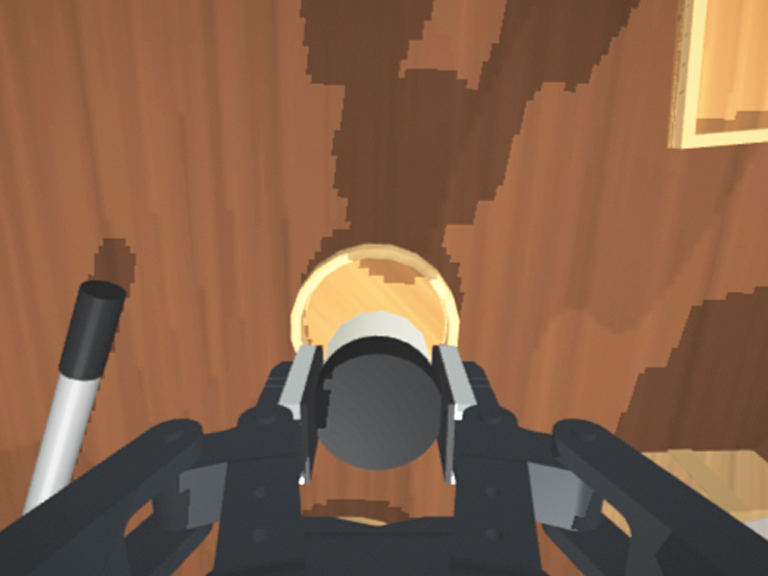

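View pics/s7.png

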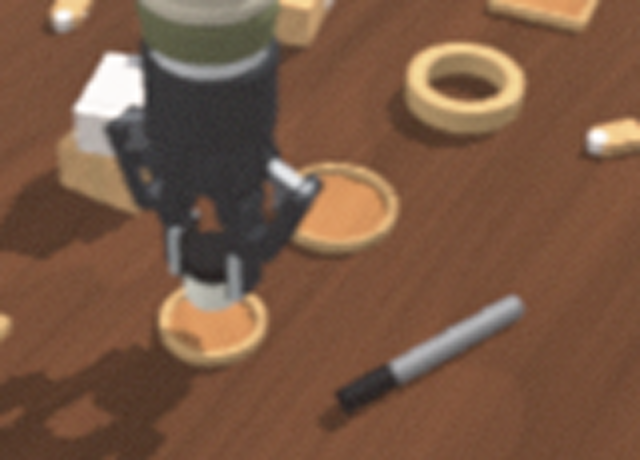

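Request:
{"api": "move_arm", "payload": {
  "commands": [
    [[0.03,0.02,-0.3],[0,0,0],-1],
    [[0,0,-0.2],[0,0,0],-1],
    [[0,0,-0.1],[0,0,0],-1],
    [[0,0,0],[0,0,0],-1]
  ]
}}

```text
clock: 6.95
tcp_pos: [0.4685, 0.1676, 0.0389]
orientation: [-0.0, 0.697, 0.717, -0.0]
wrist_force: [-0.3, -0.3, -1.7]
finger_gap: 0.033
```

Request:
{"api": "move_arm", "payload": {
  "commands": [
    [[0,0,-0.05],[0,0,0],-1],
    [[0,0,0],[0,0,0],-1]
  ]
}}

```text
clock: 7.15
tcp_pos: [0.4688, 0.1677, 0.0374]
orientation: [0.0, 0.697, 0.717, 0.0]
wrist_force: [-0.6, 0.2, -1.0]
finger_gap: 0.0332
```

Request:
{"api": "move_arm", "payload": {
  "commands": [
    [[0,0,-0.05],[0,0,0],-1],
    [[0,0,0],[0,0,0],-1]
  ]
}}

```text
clock: 7.35
tcp_pos: [0.4686, 0.1677, 0.0352]
orientation: [0.0, 0.697, 0.717, 0.0]
wrist_force: [-0.1, 0.4, -0.6]
finger_gap: 0.0331
```

Request:
{"api": "move_arm", "payload": {
  "commands": [
    [[0,0,-0.05],[0,0,0],-1],
    [[0,0,0],[0,0,0],-1]
  ]
}}

```text
clock: 7.55
tcp_pos: [0.4684, 0.1676, 0.0329]
orientation: [-0.0, 0.697, 0.717, -0.0]
wrist_force: [0.1, 0.5, 0.1]
finger_gap: 0.0336
```

Request:
{"api": "move_arm", "payload": {
  "commands": [
    [[0,0,-0.03],[0,0,0],-1],
    [[0,0,0],[0,0,0],-1]
  ]
}}

```text
clock: 7.75
tcp_pos: [0.4685, 0.1677, 0.0318]
orientation: [-0.0, 0.697, 0.717, -0.0]
wrist_force: [-0.4, -0.5, -0.8]
finger_gap: 0.0334
```

Request:
{"api": "move_arm", "payload": {
  "commands": [
    [[0,0,-0.02],[0,0,0],-1],
    [[0,0,0],[0,0,0],-1]
  ]
}}

```text
clock: 7.95
tcp_pos: [0.4686, 0.1676, 0.0317]
orientation: [0.0, 0.697, 0.717, 0.0]
wrist_force: [-1.8, -0.7, 5.7]
finger_gap: 0.0331
```

Contact came at exactly the predicted height (5.7 N). I'll release and then retreat.

Request:
{"api": "move_arm", "payload": {
  "commands": [
    [[0,0,0],[0,0,0],-0.1],
    [[0,0,0],[0,0,0],0.3],
    [[0,0,0],[0,0,0],0.5],
    [[0,0,0.2],[0,0,0],0.5],
    [[0,0,0.7],[0,0,0],0.5]
  ]
}}

```text
clock: 8.45
tcp_pos: [0.4663, 0.1672, 0.0655]
orientation: [-0.002, 0.697, 0.717, -0.002]
wrist_force: [-0.1, -0.4, 0.1]
finger_gap: 0.0644
```

Request:
{"api": "move_arm", "payload": {
  "commands": [
    [[0,0,1],[0,0,0],0.5],
    [[0,0,1],[0,0,0],0.5],
    [[0.4,-0.4,1],[0,0,0.5],1],
    [[0.5,-0.4,0],[0,0,0.5],1],
    [[0,0,0],[0,0,0],1]
  ]
}}

```text
clock: 8.95
tcp_pos: [0.5079, 0.1344, 0.1895]
orientation: [0.002, 0.646, 0.764, 0.002]
wrist_force: [-0.1, 1.4, 0.3]
finger_gap: 0.0856
```

Run:
```python
from h import *
import pickle
s=env.get_state(); print(s['tcp_pos'],s['finger_gap'])
c=cam('wrist'); save(c,'w8.png',s=1.5); pickle.dump(c,open('w8.pkl','wb'))
```

```text
[0.50793384 0.13442922 0.18952422] 0.08558177192841102
```

View pics/w8.png

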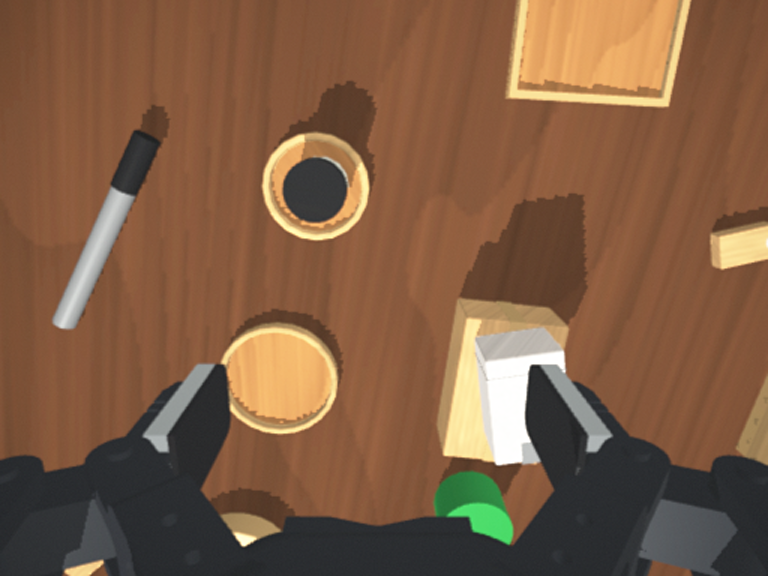

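The jar stands in its tray (cap at (315,190), inside the rim). Next is the small carton.

Request:
{"api": "move_arm", "payload": {
  "commands": [
    [[0.6,-0.38,0.1],[0,0,0.37],1],
    [[0.6,-0.38,0.1],[0,0,0.37],1],
    [[0.6,-0.38,0],[0,0,0.37],1],
    [[0.58,-0.38,0],[0,0,0],1],
    [[0,0,0],[0,0,0],1]
  ]
}}

```text
clock: 9.5
tcp_pos: [0.6011, 0.0735, 0.1938]
orientation: [-0.0, 0.585, 0.811, -0.0]
wrist_force: [-0.6, -0.0, 0.1]
finger_gap: 0.0854
```

```bash
cat > rect.py <<'E'
from h import *
def line_rect(c,mask,z,mn=150):
    cs,_=cv2.findContours(mask.astype(np.uint8)*255,cv2.RETR_EXTERNAL,cv2.CHAIN_APPROX_NONE)
    for ct in cs:
        if cv2.contourArea(ct)<mn: continue
        P=np.float32([pix(c,p[0][0],p[0][1],z)[:2]*1000 for p in ct]); r=cv2.minAreaRect(P)
        print((ct[:,0].mean(0)*1.5).round(),'rect',np.round(r[0],1),np.round(r[1],1),round(r[2],1))
E
python3 - <<'E'
from rect import *
import pickle
s=env.get_state(); print(s['tcp_pos'],s['orientation'])
c=cam('wrist'); save(c,'w9.png',s=1.5); pickle.dump(c,open('w9.pkl','wb'))
H,S,V=cv2.split(cv2.cvtColor(c['frame'],cv2.COLOR_RGB2HSV))
m=(V>215)&(S<40); m[:, :150]=0; m[:,370:]=0; line_rect(c,m,.07)
E
```

```text
[0.60113405 0.07354341 0.1938373 ] [-2.42394026e-04  5.85176590e-01  8.10905780e-01 -3.39333406e-04]
[381. 276.] rect [604.8  74.5] [45.7 64.6] 18.3
```

View pics/w9.png

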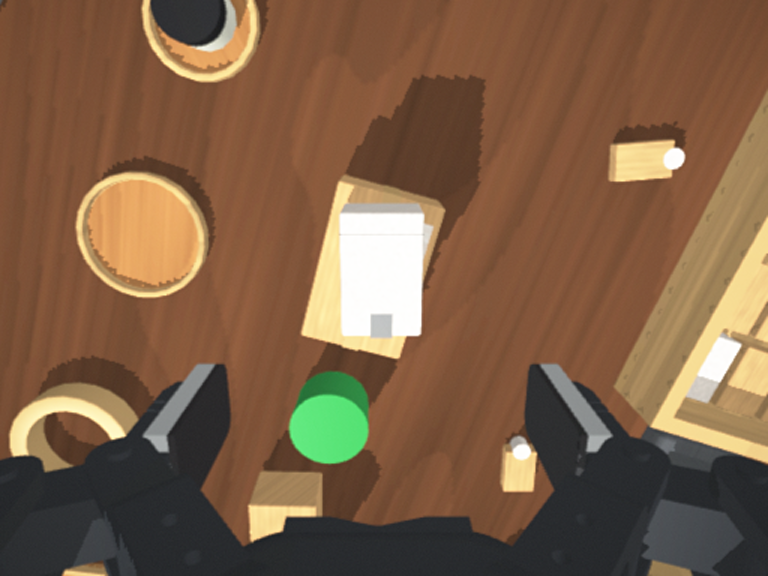

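White carton centre is at (381,272), aligned with the jaws. I'll descend to TCP z 0.064.

Request:
{"api": "move_arm", "payload": {
  "commands": [
    [[0.07,0.02,-0.7],[0,0,0],1],
    [[0,0,-0.8],[0,0,0],1],
    [[0,0,-0.8],[0,0,0],1],
    [[0,0,-0.6],[0,0,0],1],
    [[0,0,-0.3],[0,0,0],0.5]
  ]
}}

```text
clock: 10.05
tcp_pos: [0.599, 0.0768, 0.0643]
orientation: [-0.003, 0.584, 0.812, -0.002]
wrist_force: [-1.2, 1.1, -1.2]
finger_gap: 0.073
```

Request:
{"api": "move_arm", "payload": {
  "commands": [
    [[0,0,0],[0,0,0],0.3],
    [[0,0,0],[0,0,0],0.3]
  ]
}}

```text
clock: 10.25
tcp_pos: [0.6025, 0.0761, 0.068]
orientation: [0.0, 0.584, 0.812, 0.0]
wrist_force: [0.0, -0.6, 0.6]
finger_gap: 0.0555
```

Run:
```python
from rect import *
c=cam('wrist'); save(c,'w10.png',s=1.5); s=env.get_state(); print(s['tcp_pos'],s['finger_gap'])
H,S,V=cv2.split(cv2.cvtColor(c['frame'],cv2.COLOR_RGB2HSV))
m=(V>215)&(S<40); m[:, :190]=0; m[:,325:]=0; line_rect(c,m,.07)
```

```text
[0.60323534 0.07599259 0.06858026] 0.055669869539415176
[381. 432.] rect [604.7  69.1] [40.8 53.5] 18.4
[404. 323.] rect [600.2 101.6] [28.8  9.5] 18.6
```

View pics/w10.png

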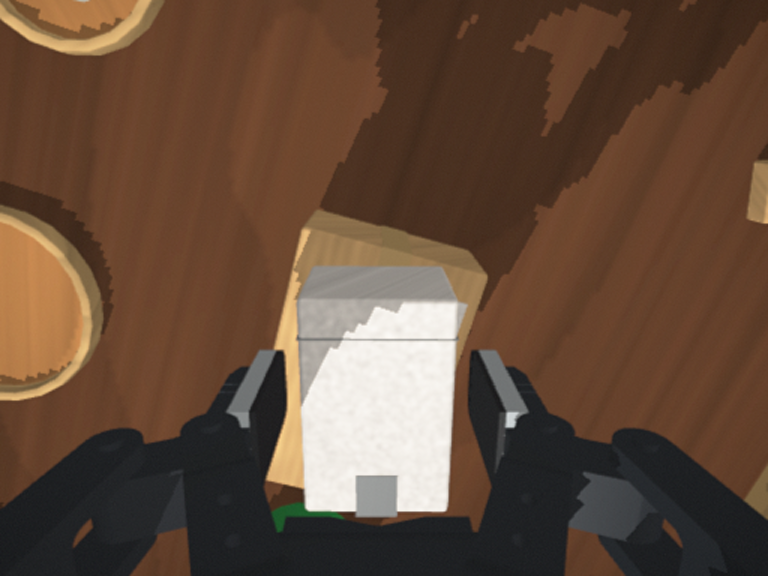

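Run:
```python
from rect import *
c=cam('wrist'); s=env.get_state(); print(s['tcp_pos'])
P=np.array([pix(c,u/1.5,v/1.5,.07)[:2] for u,v in [(298,299),(459,302),(448,513),(305,513)]])
print(P.round(4).tolist(),P.mean(0),np.linalg.norm(np.roll(P,-1,0)-P,axis=1))
```

```text
[0.60356817 0.07589786 0.06882453]
[[0.5746, 0.0985], [0.6138, 0.1108], [0.6344, 0.0488], [0.5948, 0.0355]] [0.60438468 0.07340962] [0.04108832 0.06540622 0.04184248 0.06617937]
```

Request:
{"api": "move_arm", "payload": {
  "commands": [
    [[0.02,-0.06,-0.1],[0,0,0],0.1],
    [[0,0,0],[0,0,0],-0.3],
    [[0,0,0],[0,0,0],-1],
    [[0,0,0],[0,0,0],-1],
    [[0,0,0],[0,0,0],-1]
  ],
  "newtons": 30
}}

```text
clock: 10.85
tcp_pos: [0.6043, 0.0729, 0.064]
orientation: [0.001, 0.584, 0.812, 0.0]
wrist_force: [0.3, -0.7, 5.6]
finger_gap: 0.0413
```

Request:
{"api": "move_arm", "payload": {
  "commands": [
    [[0,0,0],[0,0,0],-1],
    [[0,0,0.1],[0,0,0],-1],
    [[0,0,0.4],[0,0,0],-1],
    [[0,0,0.6],[0,0,0],-1],
    [[0,0,0.6],[0,0,0],-1]
  ]
}}

```text
clock: 11.35
tcp_pos: [0.6019, 0.0735, 0.1306]
orientation: [-0.002, 0.584, 0.812, -0.001]
wrist_force: [-0.2, 0.1, -1.2]
finger_gap: 0.0415
```

Request:
{"api": "move_arm", "payload": {
  "commands": [
    [[-0.25,0.45,0],[0,0,0],-1],
    [[-0.5,0.9,0],[0,0,-0.25],-1],
    [[-0.5,0.9,0],[0,0,-0.25],-1],
    [[-0.5,0.9,0],[0,0,-0.25],-1],
    [[-0.5,0.9,0],[0,0,-0.25],-1]
  ]
}}

```text
clock: 11.85
tcp_pos: [0.5115, 0.2363, 0.1305]
orientation: [-0.001, 0.64, 0.768, -0.001]
wrist_force: [0.6, 0.1, -2.0]
finger_gap: 0.0417
```

Request:
{"api": "move_arm", "payload": {
  "commands": [
    [[-0.5,0.9,0],[0,0,-0.25],-1],
    [[-0.5,0.9,0],[0,0,-0.25],-1],
    [[-0.5,0.9,0],[0,0,-0.08],-1],
    [[-0.25,0.45,0],[0,0,0],-1],
    [[0,0,0],[0,0,0],-1]
  ]
}}

```text
clock: 12.35
tcp_pos: [0.4407, 0.3634, 0.1304]
orientation: [-0.001, 0.668, 0.744, -0.001]
wrist_force: [0.1, -0.7, -1.6]
finger_gap: 0.0416
```

Request:
{"api": "move_arm", "payload": {
  "commands": [
    [[0,0,-0.3],[0,0,0],-1],
    [[0,0,-0.5],[0,0,0],-1],
    [[0,0,-0.5],[0,0,0],-1],
    [[0,0,-0.3],[0,0,0],-1],
    [[0,0,0],[0,0,0],-1]
  ]
}}

```text
clock: 12.85
tcp_pos: [0.4421, 0.3593, 0.0644]
orientation: [-0.001, 0.67, 0.742, -0.002]
wrist_force: [-0.3, -0.4, -0.7]
finger_gap: 0.0417
```

Run:
```python
from h import *
c=cam('wrist'); save(c,'w11.png',s=1.5)
s=env.get_state(); print(s['tcp_pos'],s['finger_gap'],s['orientation'])
```

```text
[0.44294403 0.3599549  0.06586098] 0.04121146288869183 [-3.59170693e-04  6.70335963e-01  7.42056384e-01 -1.37535024e-03]
```

View pics/w11.png

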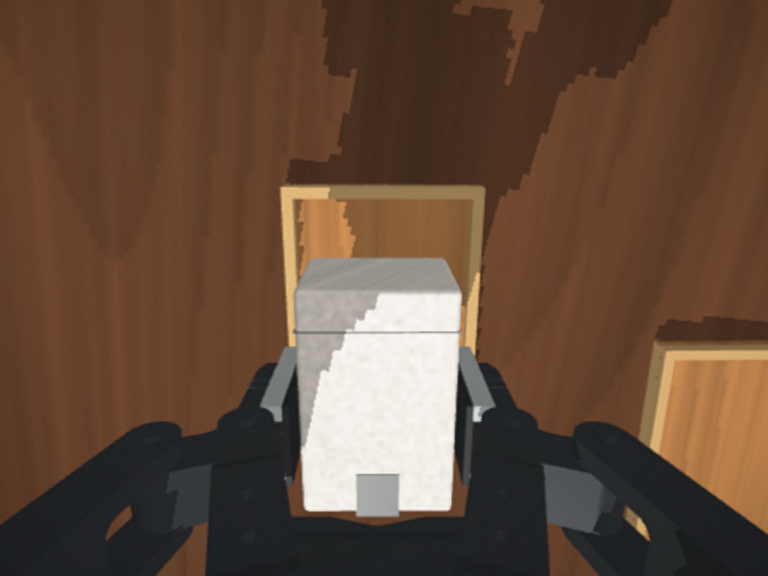

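Request:
{"api": "move_arm", "payload": {
  "commands": [
    [[0.03,0.08,-0.3],[0,0,0],-1],
    [[0,0,-0.3],[0,0,0],-1],
    [[0,0,-0.12],[0,0,0],-1],
    [[0,0,0],[0,0,0],-1],
    [[0,0,0],[0,0,0],-1]
  ]
}}

```text
clock: 13.4
tcp_pos: [0.4445, 0.3645, 0.0383]
orientation: [0.0, 0.67, 0.743, -0.0]
wrist_force: [0.2, 1.0, -1.2]
finger_gap: 0.0417
```

Request:
{"api": "move_arm", "payload": {
  "commands": [
    [[0,0,-0.04],[0,0,0],-1],
    [[0,0,0],[0,0,0],-1]
  ]
}}

```text
clock: 13.6
tcp_pos: [0.4447, 0.3646, 0.037]
orientation: [0.0, 0.67, 0.743, 0.0]
wrist_force: [-0.6, 0.1, -1.7]
finger_gap: 0.0416
```

Request:
{"api": "move_arm", "payload": {
  "commands": [
    [[0,0,-0.05],[0,0,0],-1],
    [[0,0,-0.03],[0,0,0],-1],
    [[0,0,0],[0,0,0],-1]
  ]
}}

```text
clock: 13.9
tcp_pos: [0.4444, 0.3643, 0.0333]
orientation: [-0.0, 0.67, 0.742, -0.0]
wrist_force: [0.4, -0.7, -1.6]
finger_gap: 0.0414
```

Request:
{"api": "move_arm", "payload": {
  "commands": [
    [[0,0,-0.03],[0,0,0],-1],
    [[0,0,0],[0,0,0],-1]
  ]
}}

```text
clock: 14.1
tcp_pos: [0.4445, 0.3644, 0.0322]
orientation: [0.0, 0.67, 0.743, -0.0]
wrist_force: [0.3, -0.5, -0.9]
finger_gap: 0.0415
```

Request:
{"api": "move_arm", "payload": {
  "commands": [
    [[0,0,-0.02],[0,0,0],-1],
    [[0,0,0],[0,0,0],-1]
  ]
}}

```text
clock: 14.3
tcp_pos: [0.4446, 0.3645, 0.032]
orientation: [0.0, 0.67, 0.743, 0.0]
wrist_force: [-1.1, -1.4, 3.4]
finger_gap: 0.0414
```

Request:
{"api": "move_arm", "payload": {
  "commands": [
    [[0,0,0],[0,0,0],0.1],
    [[0,0,0],[0,0,0],0.6],
    [[0,0,0],[0,0,0],0.6],
    [[0,0,0.2],[0,0,0],0.6],
    [[0,0,0.7],[0,0,0],0.6]
  ]
}}

```text
clock: 14.8
tcp_pos: [0.4426, 0.3632, 0.0655]
orientation: [-0.001, 0.67, 0.742, -0.003]
wrist_force: [-0.4, -0.1, -0.6]
finger_gap: 0.0684
```

Request:
{"api": "move_arm", "payload": {
  "commands": [
    [[0,0,1],[0,0,0],0.6],
    [[0,0,1],[0,0,0],0.6],
    [[0,0,0.7],[0,0,0],1],
    [[0,-0.1,0],[0,0,0],1],
    [[0,0,0],[0,0,0],1]
  ]
}}

```text
clock: 15.3
tcp_pos: [0.445, 0.3604, 0.1766]
orientation: [0.0, 0.67, 0.742, 0.001]
wrist_force: [-0.4, -0.2, -1.1]
finger_gap: 0.0855
```

Run:
```python
from h import *
c=cam('wrist'); save(c,'w12.png',s=1.5)
s=env.get_state(); print(s['tcp_pos'],s['finger_gap'],s['orientation'])
```

```text
[0.44432093 0.3601137  0.17535268] 0.08531084033291245 [-9.74529421e-06  6.69956138e-01  7.42400674e-01 -1.10143211e-04]
```

View pics/w12.png

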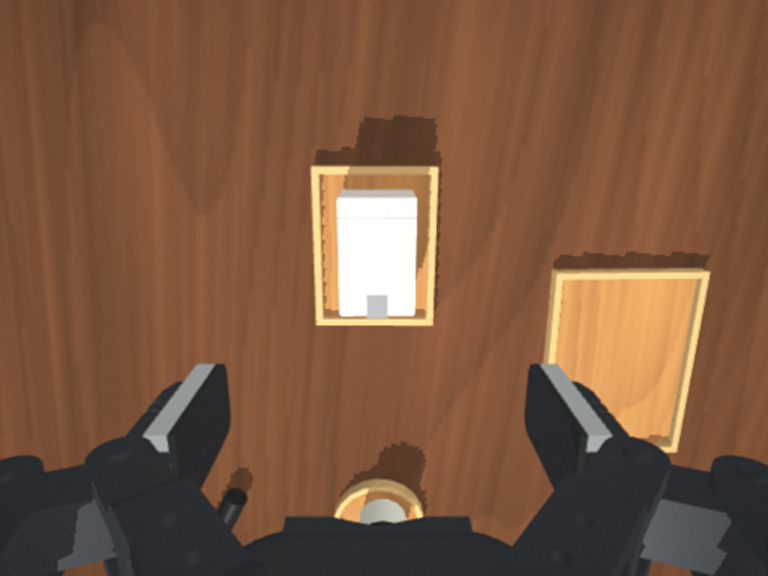

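The small carton sits inside its tray rim. On to the wide carton.

Request:
{"api": "move_arm", "payload": {
  "commands": [
    [[0.25,-0.45,0],[0,0,-0.1],1],
    [[0.5,-0.95,0],[0,0,-0.12],1],
    [[0.5,-0.95,0],[0,0,0],1],
    [[0.5,-0.95,0],[0,0,0],1],
    [[0.5,-0.95,0],[0,0,0],1]
  ]
}}

```text
clock: 15.85
tcp_pos: [0.534, 0.1889, 0.1737]
orientation: [-0.001, 0.681, 0.732, -0.001]
wrist_force: [0.4, -0.6, 0.1]
finger_gap: 0.0854
```

Request:
{"api": "move_arm", "payload": {
  "commands": [
    [[0.5,-0.95,0],[0,0,0],1],
    [[0.5,-0.95,0],[0,0,0],1],
    [[0.5,-0.95,0],[0,0,0],1],
    [[0.28,-0.4,0],[0,0,0],1],
    [[0,0,0],[0,0,0],1]
  ]
}}

```text
clock: 16.35
tcp_pos: [0.6064, 0.0581, 0.1736]
orientation: [-0.001, 0.683, 0.731, -0.001]
wrist_force: [-0.0, 0.3, 0.7]
finger_gap: 0.0856
```

Run:
```python
from rect import *
import pickle
c=cam('wrist'); save(c,'w13.png',s=1.5); pickle.dump(c,open('w13.pkl','wb'))
s=env.get_state(); print(s['tcp_pos'],s['finger_gap'],s['orientation'])
H,S,V=cv2.split(cv2.cvtColor(c['frame'],cv2.COLOR_RGB2HSV))
m=(V>185)&(H<25)&(S>40); m[:, :190]=0; m[:,325:]=0; line_rect(c,m,.036)
```

```text
[0.60537142 0.05966934 0.17385083] 0.08522910942982864 [-0.00124257  0.68196382  0.73138447 -0.00075108]
[366. 252.] rect [600.   63.7] [61.8 96.4] 3.4
```

View pics/w13.png

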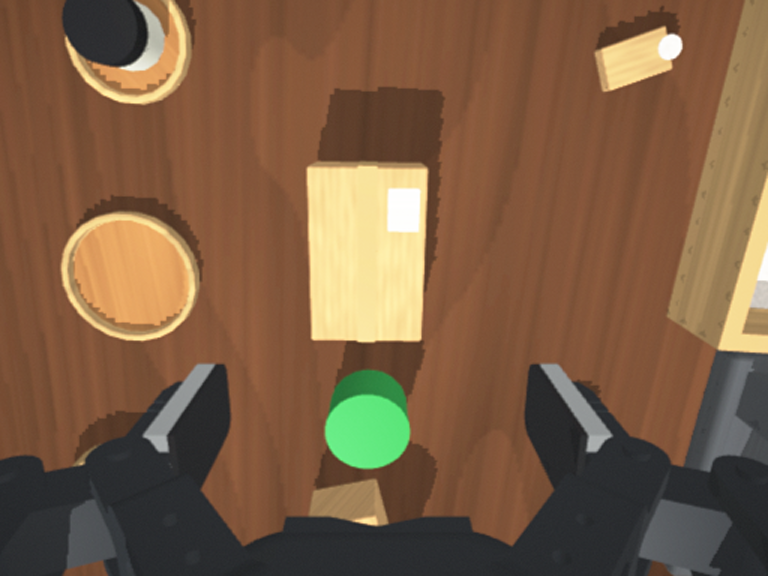

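Wide carton is at (0.600, 0.0637), measured 62x96 mm, yaw 3.4°. I'll descend and check before closing.

Request:
{"api": "move_arm", "payload": {
  "commands": [
    [[-0.13,0.1,-0.5],[0,0,-0.08],1],
    [[0,0,-0.8],[0,0,0],1],
    [[0,0,-0.8],[0,0,0],1],
    [[0,0,-0.4],[0,0,0],1],
    [[0,0,0],[0,0,0],1]
  ]
}}

```text
clock: 16.9
tcp_pos: [0.5968, 0.0664, 0.0721]
orientation: [-0.003, 0.684, 0.729, -0.002]
wrist_force: [-0.1, 0.2, 0.2]
finger_gap: 0.0856
```

Request:
{"api": "move_arm", "payload": {
  "commands": [
    [[0,0,0],[0,0,0],1],
    [[0,0,0],[0,0,0],1]
  ]
}}

```text
clock: 17.1
tcp_pos: [0.6012, 0.0653, 0.0769]
orientation: [0.001, 0.685, 0.729, 0.001]
wrist_force: [0.8, -0.4, 0.9]
finger_gap: 0.0853
```

Run:
```python
from rect import *
import pickle
c=cam('wrist'); save(c,'w14.png',s=1.5)
s=env.get_state(); print(s['tcp_pos'],s['finger_gap'],s['orientation'])
H,S,V=cv2.split(cv2.cvtColor(c['frame'],cv2.COLOR_RGB2HSV))
m=(V>150)&(H<25)&(S>40); m[:, :160]=0; m[:,335:]=0; line_rect(c,m,.036)
```

```text
[0.60143879 0.06503478 0.07702438] 0.08520185558819125 [0.0008906  0.68494195 0.72859658 0.00086561]
[373. 330.] rect [600.   65.6] [ 61.6 100.3] 3.3
```

View pics/w14.png

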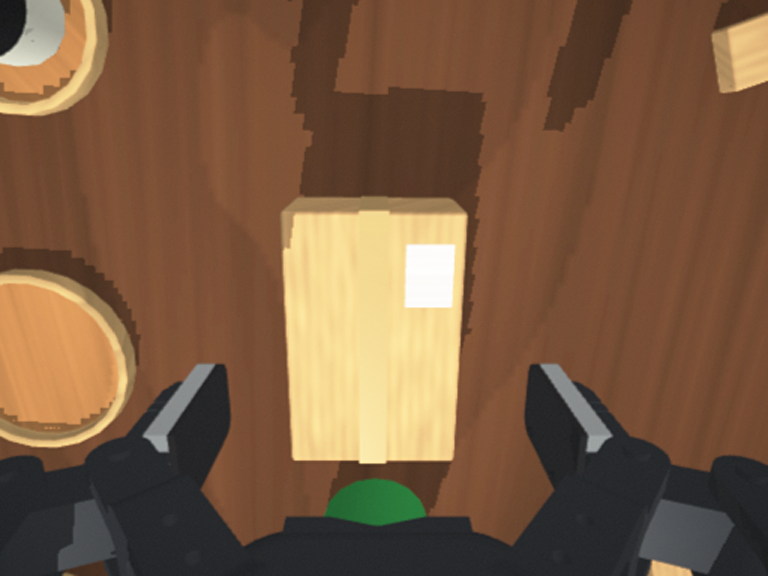

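Request:
{"api": "move_arm", "payload": {
  "commands": [
    [[-0.03,-0.03,-0.5],[0,0,0],1],
    [[0,0,-0.5],[0,0,0],1],
    [[0,0,-0.15],[0,0,0],1],
    [[0,0,0],[0,0,0],1],
    [[0,0,0],[0,0,0],1]
  ]
}}

```text
clock: 17.65
tcp_pos: [0.6002, 0.0633, 0.0307]
orientation: [0.001, 0.685, 0.728, 0.001]
wrist_force: [0.5, 0.1, -0.2]
finger_gap: 0.0848
```

Request:
{"api": "move_arm", "payload": {
  "commands": [
    [[0,0,0],[0,0,0],-0.2],
    [[0,0,0],[0,0,0],-1],
    [[0,0,0],[0,0,0],-1],
    [[0,0,0],[0,0,0],-1],
    [[0,0,0],[0,0,0],-1]
  ],
  "newtons": 40
}}

```text
clock: 18.15
tcp_pos: [0.6002, 0.0632, 0.0308]
orientation: [0.001, 0.685, 0.728, 0.001]
wrist_force: [-0.7, 0.0, 6.4]
finger_gap: 0.0612
```

Request:
{"api": "move_arm", "payload": {
  "commands": [
    [[0,0,0.1],[0,0,0],-1],
    [[0,0,0.4],[0,0,0],-1],
    [[0,0,0.5],[0,0,0],-1],
    [[0,0,0.5],[0,0,0],-1],
    [[0,0,0],[0,0,0],-1]
  ]
}}

```text
clock: 18.65
tcp_pos: [0.601, 0.0633, 0.0919]
orientation: [0.002, 0.685, 0.728, 0.001]
wrist_force: [1.4, 1.0, -2.8]
finger_gap: 0.0612
```

Request:
{"api": "move_arm", "payload": {
  "commands": [
    [[0.02,0.5,0],[0,0,0.1],-1],
    [[0.02,0.9,0],[0,0,0.1],-1],
    [[0.02,0.9,0],[0,0,0.1],-1],
    [[0.02,0.9,0],[0,0,0.08],-1],
    [[0.02,0.9,0],[0,0,0],-1]
  ]
}}

```text
clock: 19.15
tcp_pos: [0.6024, 0.2283, 0.0876]
orientation: [-0.001, 0.666, 0.746, -0.001]
wrist_force: [0.3, 1.0, -3.4]
finger_gap: 0.0609
```

Request:
{"api": "move_arm", "payload": {
  "commands": [
    [[0.02,0.9,0],[0,0,0],-1],
    [[0.02,0.7,0],[0,0,0],-1],
    [[0,0.27,0],[0,0,0],-1],
    [[0,0,0],[0,0,0],-1],
    [[0,0,0],[0,0,0],-1]
  ]
}}

```text
clock: 19.65
tcp_pos: [0.6044, 0.3011, 0.0884]
orientation: [-0.0, 0.666, 0.746, -0.001]
wrist_force: [0.6, 0.4, -2.8]
finger_gap: 0.061
```

Run:
```python
from h import *
c=cam('wrist'); save(c,'w15.png',s=1.5)
s=env.get_state(); print(s['tcp_pos'],s['finger_gap'],s['orientation'])
```

```text
[0.604655   0.30065089 0.08873477] 0.0612346785186398 [-1.06210993e-04  6.66098769e-01  7.45863071e-01 -8.35430842e-04]
```

View pics/w15.png

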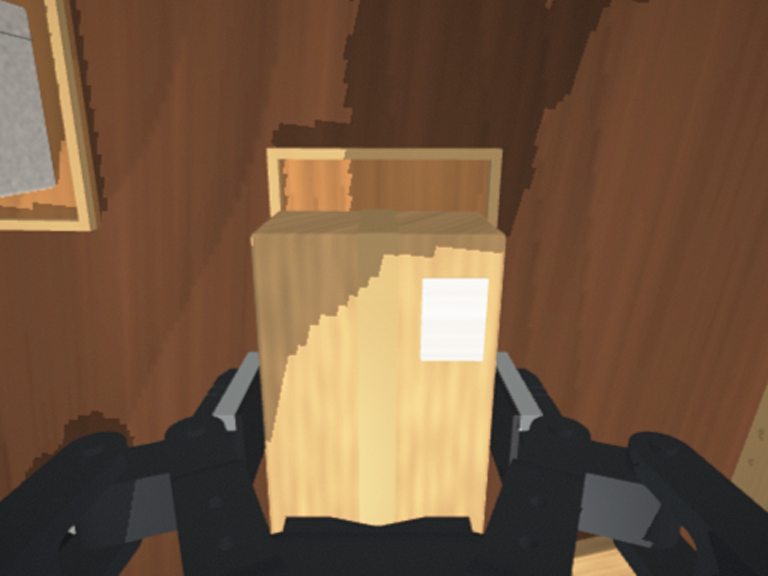

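Request:
{"api": "move_arm", "payload": {
  "commands": [
    [[0.05,0.06,-0.4],[0,0,0],-1],
    [[0,0,-0.4],[0,0,0],-1],
    [[0,0,-0.3],[0,0,0],-1],
    [[0,0,-0.08],[0,0,0],-1],
    [[0,0,0],[0,0,0],-1]
  ]
}}

```text
clock: 20.2
tcp_pos: [0.6064, 0.3037, 0.0411]
orientation: [-0.0, 0.666, 0.746, -0.001]
wrist_force: [-0.1, -0.2, -2.9]
finger_gap: 0.0615
```

Request:
{"api": "move_arm", "payload": {
  "commands": [
    [[0,0,0],[0,0,0],-1],
    [[0,0,-0.02],[0,0,0],-1],
    [[0,0,0],[0,0,0],-1]
  ]
}}

```text
clock: 20.5
tcp_pos: [0.6074, 0.3047, 0.0423]
orientation: [0.0, 0.666, 0.746, 0.001]
wrist_force: [0.7, -0.3, -3.3]
finger_gap: 0.061
```

Request:
{"api": "move_arm", "payload": {
  "commands": [
    [[-0.02,-0.03,-0.08],[0,0,0],-1],
    [[0,0,-0.05],[0,0,0],-1],
    [[0,0,0],[0,0,0],-1]
  ]
}}

```text
clock: 20.8
tcp_pos: [0.6057, 0.3031, 0.0358]
orientation: [-0.0, 0.666, 0.746, -0.0]
wrist_force: [-0.4, -0.5, -3.3]
finger_gap: 0.0615
```

Request:
{"api": "move_arm", "payload": {
  "commands": [
    [[0,0,-0.04],[0,0,0],-1],
    [[0,0,0],[0,0,0],-1]
  ]
}}

```text
clock: 21.0
tcp_pos: [0.6063, 0.3033, 0.0349]
orientation: [0.0, 0.666, 0.746, 0.0]
wrist_force: [-0.9, -1.1, -2.7]
finger_gap: 0.0611
```

Request:
{"api": "move_arm", "payload": {
  "commands": [
    [[0,0,-0.02],[0,0,0],-1],
    [[0,0,0],[0,0,0],-1]
  ]
}}

```text
clock: 21.2
tcp_pos: [0.6062, 0.3033, 0.0349]
orientation: [0.0, 0.666, 0.746, 0.0]
wrist_force: [-3.2, -2.0, 4.1]
finger_gap: 0.0614
```

Request:
{"api": "move_arm", "payload": {
  "commands": [
    [[0,0,0],[0,0,0],0.4],
    [[0,0,0],[0,0,0],1],
    [[0,0,0],[0,0,0],1],
    [[0,0,0],[0,0,0],1],
    [[0,0,0.2],[0,0,0],1]
  ]
}}

```text
clock: 21.7
tcp_pos: [0.6054, 0.303, 0.0408]
orientation: [-0.001, 0.666, 0.746, -0.001]
wrist_force: [-0.6, -0.0, -0.6]
finger_gap: 0.0854
```

Request:
{"api": "move_arm", "payload": {
  "commands": [
    [[0,0,0.6],[0,0,0],1],
    [[0,0,1],[0,0,0],1],
    [[0,0,1],[0,0,0],1],
    [[0,0,1],[0,0,0],1],
    [[0,0,0],[0,0,0],1]
  ]
}}

```text
clock: 22.2
tcp_pos: [0.6095, 0.3045, 0.194]
orientation: [0.003, 0.666, 0.746, 0.005]
wrist_force: [0.8, 0.2, 0.3]
finger_gap: 0.0855
```

Run:
```python
from h import *
c=cam('wrist'); save(c,'w16.png',s=1.5)
s=env.get_state(); print(s['tcp_pos'],s['finger_gap'],s['joint_pos'])
```

```text
[0.60842455 0.30406739 0.19074026] 0.0855705826530667 [ 3.45599445e-01  5.34465531e-01  2.36755478e-01  1.26467469e+00
 -7.71411627e-05  1.80237115e+00]
```

View pics/w16.png

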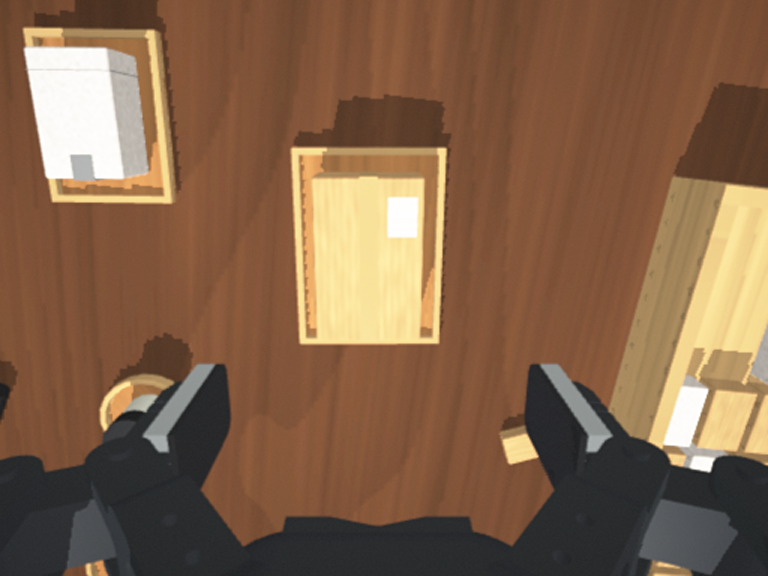

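Wide carton is in its tray. Now the tin.

Request:
{"api": "move_arm", "payload": {
  "commands": [
    [[0,-0.5,0],[0,0,0.1],1],
    [[0,-0.95,0],[0,0,0.1],1],
    [[0,-0.95,0],[0,0,0.1],1],
    [[0,-0.95,0],[0,0,0.1],1],
    [[0,-0.95,0],[0,0,0.1],1]
  ]
}}

```text
clock: 22.75
tcp_pos: [0.6052, 0.1299, 0.1845]
orientation: [-0.001, 0.639, 0.769, -0.001]
wrist_force: [-0.2, 0.1, -0.2]
finger_gap: 0.0855
```

Request:
{"api": "move_arm", "payload": {
  "commands": [
    [[0,-0.95,0],[0,0,0.1],1],
    [[0,-0.95,0],[0,0,0.1],1],
    [[0,-0.95,0],[0,0,0.1],1],
    [[0,-0.95,0],[0,0,0.1],1],
    [[0,-0.95,0],[0,0,0.1],1]
  ]
}}

```text
clock: 23.25
tcp_pos: [0.6053, -0.0601, 0.1847]
orientation: [-0.001, 0.612, 0.791, -0.0]
wrist_force: [-0.7, 0.3, 0.4]
finger_gap: 0.0849
```

Request:
{"api": "move_arm", "payload": {
  "commands": [
    [[0,-0.95,0],[0,0,0],1],
    [[0,-0.95,0],[0,0,0],1],
    [[0,-0.6,0],[0,0,0],1],
    [[0,0,0],[0,0,0],1],
    [[0,0,0],[0,0,0],1]
  ]
}}

```text
clock: 23.75
tcp_pos: [0.6055, -0.1589, 0.1847]
orientation: [-0.001, 0.613, 0.79, -0.0]
wrist_force: [-0.2, -0.8, 0.4]
finger_gap: 0.0855
```

Run:
```python
from h import *
import pickle
c=cam('wrist'); save(c,'w17.png',s=1.5); pickle.dump(c,open('w17.pkl','wb'))
s=env.get_state(); print(s['tcp_pos'],s['finger_gap'],s['orientation'])
```

```text
[ 0.60557209 -0.1580811   0.18497452] 0.0853094633448174 [-9.87339176e-04  6.12018240e-01  7.90843030e-01 -3.26605626e-05]
```

View pics/w17.png

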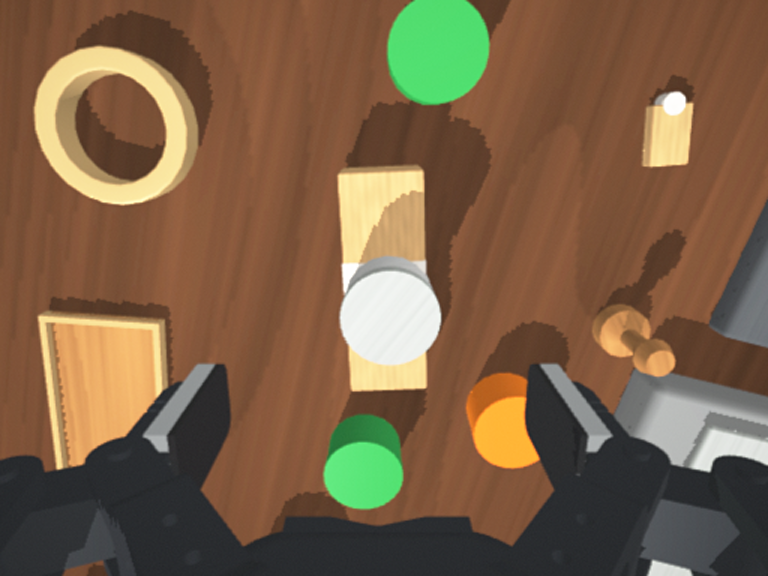

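Run:
```python
from h import *
import pickle
c=pickle.load(open('w17.pkl','rb'))
print(pix(c,390/1.5,314/1.5,.07),pix(c,340/1.5,314/1.5,.07),pix(c,440/1.5,314/1.5,.07))
P=np.array([pix(c,u/1.5,v/1.5,.036)[:2] for u,v in [(338,176),(425,171),(427,387),(350,390)]])
print(P.round(4).tolist(),P.mean(0),np.linalg.norm(np.roll(P,-1,0)-P,axis=1),np.degrees(np.arctan2(*(P[1]-P[0])[::-1])),np.degrees(np.arctan2(*(P[1]-P[2])[::-1])))
for u,v in [(512,432),(364,467)]: print(pix(c,u/1.5,v/1.5,.034))
```

```text
[ 0.61616282 -0.17404433  0.07      ] [ 0.59181381 -0.18034805  0.07      ] [ 0.64050427 -0.16774256  0.07      ]
[[0.5734, -0.1177], [0.6174, -0.1036], [0.6538, -0.2259], [0.6095, -0.2394]] [ 0.61352568 -0.17164611] [0.04618056 0.12753191 0.04637662 0.12696671] 17.723057529739812 106.58235794347306
[ 0.7142385  -0.24362164  0.034     ]
[ 0.63118632 -0.29162777  0.034     ]
```

Tin centre is (0.616, -0.174), diameter 50 mm. Long carton centre is (0.6135, -0.1716), yaw about 17°.

Request:
{"api": "move_arm", "payload": {
  "commands": [
    [[0.26,-0.4,-0.4],[0,0,0.3],1],
    [[0,0,-0.8],[0,0,0],1],
    [[0,0,-0.8],[0,0,0],1],
    [[0,0,-0.6],[0,0,0],0.7],
    [[0,0,-0.2],[0,0,0],0.5]
  ]
}}

```text
clock: 24.3
tcp_pos: [0.6145, -0.1721, 0.0706]
orientation: [-0.003, 0.594, 0.804, -0.001]
wrist_force: [-1.4, 0.8, 0.1]
finger_gap: 0.0642
```

Request:
{"api": "move_arm", "payload": {
  "commands": [
    [[0,0,0],[0,0,0],0.4],
    [[0,0,0],[0,0,0],0.4],
    [[0,0,0],[0,0,0],0.4]
  ]
}}

```text
clock: 24.6
tcp_pos: [0.6178, -0.1748, 0.0758]
orientation: [0.002, 0.595, 0.804, 0.0]
wrist_force: [0.1, 0.4, 0.4]
finger_gap: 0.0597
```

Run:
```python
from h import *
import pickle
c=cam('wrist'); save(c,'w18.png',s=1.5); pickle.dump(c,open('w18.pkl','wb'))
s=env.get_state(); print(s['tcp_pos'],s['finger_gap'],s['orientation'])
```

```text
[ 0.61775693 -0.17497065  0.07576318] 0.059852324418605767 [1.52961046e-03 5.95178805e-01 8.03591736e-01 4.14269329e-04]
```

View pics/w18.png

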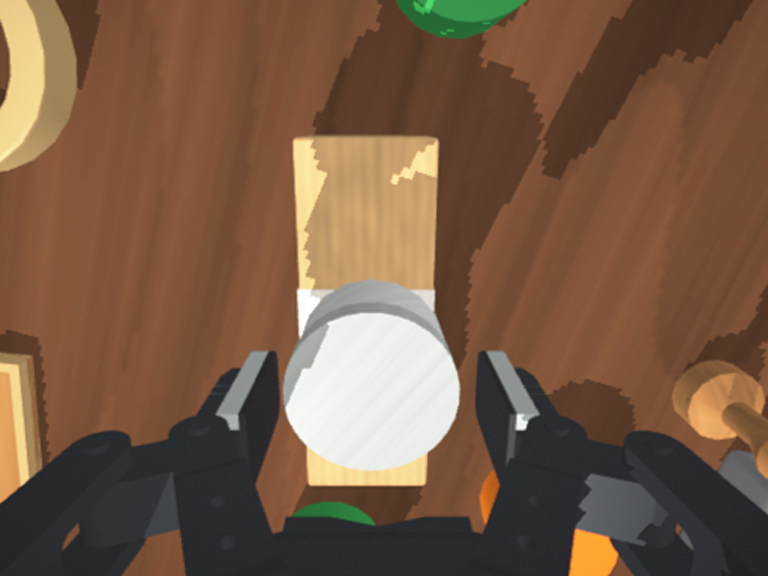

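Run:
```python
from h import *
import pickle
c=pickle.load(open('w18.pkl','rb'))
for u,v in [(372,390),(284,390),(460,390),(372,310),(372,470)]: print(pix(c,u/1.5,v/1.5,.07))
```

```text
[ 0.61646563 -0.17473155  0.07      ]
[ 0.59242304 -0.18204176  0.07      ]
[ 0.64053084 -0.16741446  0.07      ]
[ 0.60941907 -0.15143837  0.07      ]
[ 0.624273  -0.2005397  0.07     ]
```

Request:
{"api": "move_arm", "payload": {
  "commands": [
    [[-0.02,0,-0.25],[0,0,0],0.4],
    [[0,0,-0.05],[0,0,0],0.4],
    [[0,0,0],[0,0,0],0.0],
    [[0,0,0],[0,0,0],-1],
    [[0,0,0],[0,0,0],-1]
  ],
  "newtons": 30
}}

```text
clock: 25.15
tcp_pos: [0.6156, -0.1748, 0.0617]
orientation: [-0.0, 0.595, 0.803, -0.0]
wrist_force: [-0.0, -0.4, -1.0]
finger_gap: 0.0491
```

Request:
{"api": "move_arm", "payload": {
  "commands": [
    [[0,0,0],[0,0,0],-1],
    [[0,0,0],[0,0,0],-1]
  ]
}}

```text
clock: 25.35
tcp_pos: [0.6158, -0.1747, 0.0618]
orientation: [-0.0, 0.595, 0.803, 0.0]
wrist_force: [-0.6, -0.4, -1.4]
finger_gap: 0.0488
```

Request:
{"api": "move_arm", "payload": {
  "commands": [
    [[0,0,0.1],[0,0,0],-1],
    [[0,0,0.4],[0,0,0],-1],
    [[0,0,0.6],[0,0,0],-1],
    [[0,0,0.5],[0,0,0],-1],
    [[0,0,0],[0,0,0],-1]
  ]
}}

```text
clock: 25.85
tcp_pos: [0.6179, -0.1756, 0.1296]
orientation: [0.003, 0.595, 0.804, 0.001]
wrist_force: [0.4, -0.2, -0.3]
finger_gap: 0.049
```

Request:
{"api": "move_arm", "payload": {
  "commands": [
    [[-0.3,0.4,0],[0,0,0],-1],
    [[-0.62,0.82,0],[0,0,0],-1],
    [[-0.62,0.82,0],[0,0,0],-1],
    [[-0.62,0.82,0],[0,0,0],-1],
    [[-0.62,0.82,0],[0,0,0],-1]
  ]
}}

```text
clock: 26.35
tcp_pos: [0.5029, -0.0263, 0.1248]
orientation: [-0.001, 0.595, 0.803, -0.0]
wrist_force: [0.1, 1.2, -0.9]
finger_gap: 0.0491
```

Request:
{"api": "move_arm", "payload": {
  "commands": [
    [[-0.62,0.82,0],[0,0,0],-1],
    [[-0.5,0.7,0],[0,0,0],-1],
    [[0,0,0],[0,0,0],-1],
    [[0,0,-0.4],[0,0,0],-1],
    [[0,0,-0.6],[0,0,0],-1]
  ]
}}

```text
clock: 26.85
tcp_pos: [0.4614, 0.0331, 0.0864]
orientation: [0.002, 0.595, 0.804, 0.001]
wrist_force: [0.7, -0.3, -1.2]
finger_gap: 0.049
```

Request:
{"api": "move_arm", "payload": {
  "commands": [
    [[0,0,-0.4],[0,0,0],-1],
    [[0,0,0],[0,0,0],-1],
    [[0,0,0],[0,0,0],-1]
  ]
}}

```text
clock: 27.15
tcp_pos: [0.4596, 0.033, 0.0696]
orientation: [-0.0, 0.595, 0.803, -0.0]
wrist_force: [-0.3, -0.5, -0.9]
finger_gap: 0.0491
```

Run:
```python
from h import *
import pickle
c=cam('wrist'); save(c,'w19.png',s=1.5); pickle.dump(c,open('w19.pkl','wb'))
s=env.get_state(); print(s['tcp_pos'],s['finger_gap'],s['orientation'])
```

```text
[0.46029376 0.0329653  0.0702464 ] 0.048727385966770835 [2.39855741e-04 5.95437646e-01 8.03401481e-01 1.13708477e-04]
```

View pics/w19.png

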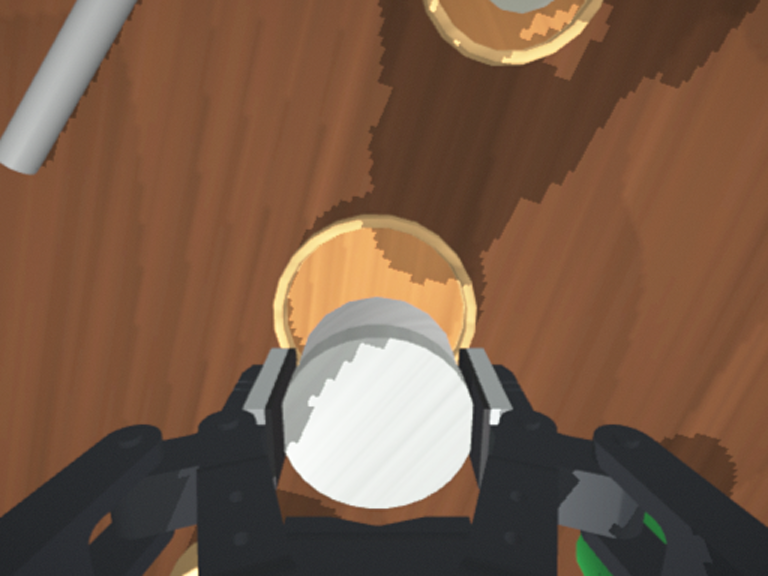

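Request:
{"api": "move_arm", "payload": {
  "commands": [
    [[-0.03,0.03,-0.4],[0,0,0],-1],
    [[0,0,-0.35],[0,0,0],-1],
    [[0,0,-0.1],[0,0,0],-1],
    [[0,0,0],[0,0,0],-1],
    [[0,0,0],[0,0,0],-1]
  ]
}}

```text
clock: 27.7
tcp_pos: [0.4594, 0.0343, 0.0367]
orientation: [0.001, 0.595, 0.803, 0.0]
wrist_force: [-0.6, 0.5, -1.6]
finger_gap: 0.0489
```

Request:
{"api": "move_arm", "payload": {
  "commands": [
    [[0,0,-0.03],[0,0,0],-1],
    [[0,0,0],[0,0,0],-1]
  ]
}}

```text
clock: 27.9
tcp_pos: [0.459, 0.0344, 0.0352]
orientation: [0.0, 0.595, 0.803, 0.0]
wrist_force: [0.1, 0.4, -1.5]
finger_gap: 0.0492
```

Request:
{"api": "move_arm", "payload": {
  "commands": [
    [[0,0,-0.06],[0,0,0],-1],
    [[0,0,-0.03],[0,0,0],-1],
    [[0,0,0],[0,0,0],-1]
  ]
}}

```text
clock: 28.2
tcp_pos: [0.4583, 0.0345, 0.0309]
orientation: [-0.0, 0.595, 0.803, -0.0]
wrist_force: [-0.3, 1.1, -0.9]
finger_gap: 0.0486
```

Request:
{"api": "move_arm", "payload": {
  "commands": [
    [[0,0,-0.03],[0,0,0],-1],
    [[0,0,0],[0,0,0],-1]
  ]
}}

```text
clock: 28.4
tcp_pos: [0.4585, 0.0345, 0.0298]
orientation: [-0.0, 0.595, 0.803, -0.0]
wrist_force: [0.3, -0.4, -1.8]
finger_gap: 0.0489
```

Request:
{"api": "move_arm", "payload": {
  "commands": [
    [[0,0,-0.02],[0,0,0],-1],
    [[0,0,0],[0,0,0],-1]
  ]
}}

```text
clock: 28.6
tcp_pos: [0.4586, 0.0344, 0.0293]
orientation: [0.0, 0.595, 0.803, 0.0]
wrist_force: [-1.2, 1.0, 1.2]
finger_gap: 0.0487
```

Contact again at the predicted height. I'll release, then view the long tray and long carton together.

Request:
{"api": "move_arm", "payload": {
  "commands": [
    [[0,0,0],[0,0,0],0.3],
    [[0,0,0],[0,0,0],0.8],
    [[0,0,0],[0,0,0],0.8],
    [[0,0,0.2],[0,0,0],0.8],
    [[0,0,0.7],[0,0,0],0.8]
  ]
}}

```text
clock: 29.1
tcp_pos: [0.4563, 0.0346, 0.0638]
orientation: [-0.002, 0.595, 0.803, -0.001]
wrist_force: [0.5, 0.8, -0.5]
finger_gap: 0.077
```

Request:
{"api": "move_arm", "payload": {
  "commands": [
    [[0,0,1],[0,0,0],1],
    [[0,0,1],[0,0,0],1],
    [[0,-0.3,1],[0,0,0],1],
    [[0.2,-0.6,0.5],[0,0,0],1],
    [[0.2,-0.95,0.5],[0,0,0],1]
  ]
}}

```text
clock: 29.6
tcp_pos: [0.4749, -0.0391, 0.2277]
orientation: [0.001, 0.594, 0.804, 0.001]
wrist_force: [0.9, -0.1, 0.4]
finger_gap: 0.0854
```

Run:
```python
from h import *
c=cam('wrist'); save(c,'w20.png',s=1.2)
```

Request:
{"api": "move_arm", "payload": {
  "commands": [
    [[0.2,-0.95,0],[0,0,0],1],
    [[0.2,-0.95,0],[0,0,0],1],
    [[0.2,-0.95,0],[0,0,0],1],
    [[0.2,-0.95,0],[0,0,0],1],
    [[0.2,-0.95,0],[0,0,0],1]
  ]
}}

```text
clock: 30.15
tcp_pos: [0.5146, -0.231, 0.2256]
orientation: [0.0, 0.595, 0.803, 0.0]
wrist_force: [0.5, 0.6, 0.6]
finger_gap: 0.0852
```

Request:
{"api": "move_arm", "payload": {
  "commands": [
    [[0.2,-0.95,0],[0,0,0],1],
    [[0.2,-0.95,0],[0,0,0],1],
    [[0,0,0],[0,0,0],1],
    [[0,0,0],[0,0,0],1]
  ]
}}

```text
clock: 30.55
tcp_pos: [0.5302, -0.3061, 0.2247]
orientation: [-0.001, 0.596, 0.803, 0.0]
wrist_force: [-0.1, 0.8, 0.5]
finger_gap: 0.0856
```

Run:
```python
from rect import *
import pickle
c=cam('wrist'); save(c,'w21.png',s=1.5); pickle.dump(c,open('w21.pkl','wb'))
s=env.get_state(); print(s['tcp_pos'],s['finger_gap'],s['orientation'],s['joint_pos'])
```

```text
[ 0.53017562 -0.3051378   0.22496529] 0.0853372242790226 [-5.48160625e-04  5.95521699e-01  8.03339013e-01  1.87258210e-04] [-6.53561978e-01  3.93616090e-01  9.97812653e-02  1.27806355e+00
  3.57317142e-04  6.22267886e-01]
```

View pics/w20.png

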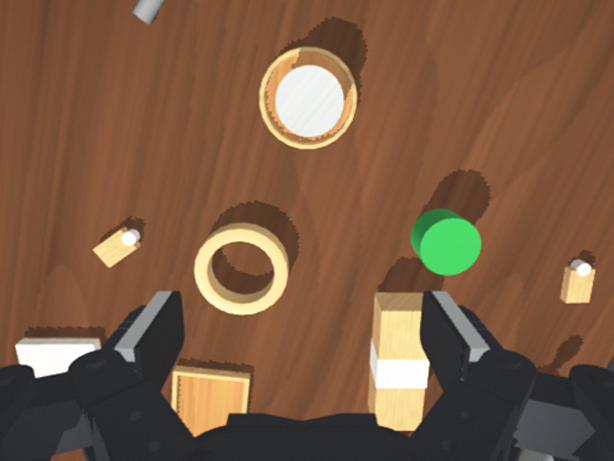

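View pics/w21.png

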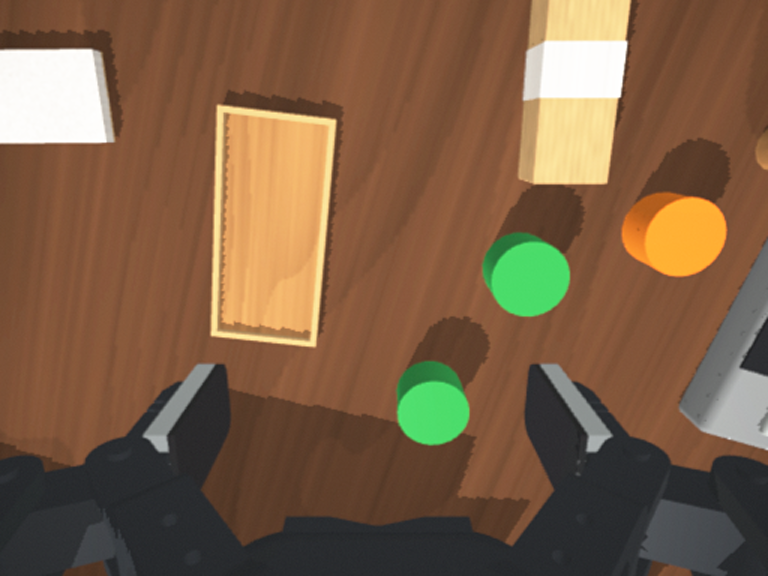

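Run:
```python
from rect import *
import pickle
c=pickle.load(open('w21.pkl','rb'))
H,S,V=cv2.split(cv2.cvtColor(c['frame'],cv2.COLOR_RGB2HSV))
m=(V>150)&(H<25)&(S>60)
m[:,:130]=0; m[:,240:]=0; m[240:]=0
line_rect(c,m,.009,800)
P=np.array([pix(c,u/1.5,v/1.5,.009)[:2] for u,v in [(218,105),(337,119),(316,346),(211,336)]])
print(P.mean(0),np.linalg.norm(np.roll(P,-1,0)-P,axis=1),np.degrees(np.arctan2(*(P[1]-P[0])[::-1])),np.degrees(np.arctan2(*(P[1]-P[2])[::-1])))
print(pix(c,115/1.5,142/1.5,0.0),pix(c,105/1.5,142/1.5,0.03))
```

```text
[269. 224.] rect [ 458.7 -324.7] [ 78.  161.4] 10.3
[ 0.45964194 -0.32458554] [0.07603073 0.15936589 0.07641631 0.16003408] 10.436980257849946 100.03936663997672
[ 0.34478158 -0.29612268  0.        ] [ 0.35314826 -0.29277791  0.03      ]
```

Long tray is at (0.459, -0.325), yaw 10.3°, outer size 77x160 mm as it should be. Now above the long carton.

Request:
{"api": "move_arm", "payload": {
  "commands": [
    [[0.35,0.55,-0.2],[0,0,0],1],
    [[0.6,0.95,-0.5],[0,0,0],1],
    [[0.6,0.95,-0.5],[0,0,0],1],
    [[0.5,0.87,-0.5],[0,0,0],0.6],
    [[0,0,-0.5],[0,0,0],0.6]
  ]
}}

```text
clock: 31.1
tcp_pos: [0.6141, -0.1664, 0.137]
orientation: [0.0, 0.592, 0.806, 0.001]
wrist_force: [-0.3, 0.6, -0.9]
finger_gap: 0.0684
```

Request:
{"api": "move_arm", "payload": {
  "commands": [
    [[0,0,-0.5],[0,0,0],0.6],
    [[0,0,0],[0,0,0],0.6],
    [[0,0,0],[0,0,0],0.6]
  ]
}}

```text
clock: 31.4
tcp_pos: [0.6121, -0.1715, 0.1177]
orientation: [-0.0, 0.595, 0.804, -0.0]
wrist_force: [-0.4, 0.0, 0.9]
finger_gap: 0.0683
```

Run:
```python
from rect import *
import pickle
c=cam('wrist'); save(c,'w22.png',s=1.5); pickle.dump(c,open('w22.pkl','wb'))
s=env.get_state(); print(s['tcp_pos'],s['finger_gap'],s['orientation'])
```

```text
[ 0.61276952 -0.17222906  0.11846063] 0.06824445967712921 [5.62900532e-04 5.95028867e-01 8.03704108e-01 1.92497759e-04]
```

View pics/w22.png

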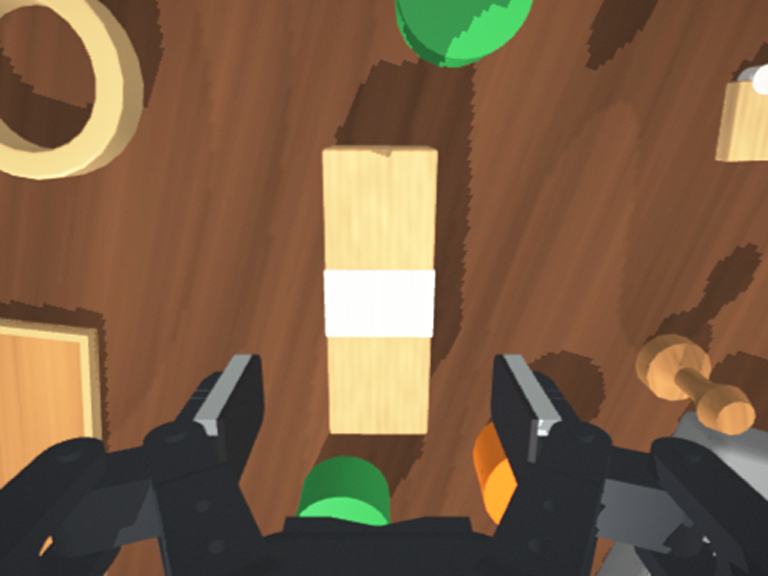

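Run:
```python
from rect import *
import pickle
c=pickle.load(open('w22.pkl','rb'))
P=np.array([pix(c,u/1.5,v/1.5,.036)[:2] for u,v in [(323,150),(438,150),(428,433),(330,433)]])
print(P.mean(0),np.linalg.norm(np.roll(P,-1,0)-P,axis=1),np.degrees(np.arctan2(*(P[1]-P[0])[::-1])))
```

```text
[ 0.61340986 -0.17130167] [0.04530992 0.12811406 0.045735   0.12812935] 17.034893388719723
```

Request:
{"api": "move_arm", "payload": {
  "commands": [
    [[0.01,0.02,-0.5],[0,0,0],0.6],
    [[0,0,-0.7],[0,0,0],0.6],
    [[0,0,-0.6],[0,0,0],0.6],
    [[0,0,-0.35],[0,0,0],0.6],
    [[0,0,0],[0,0,0],0.6]
  ]
}}

```text
clock: 31.95
tcp_pos: [0.612, -0.1718, 0.0302]
orientation: [-0.001, 0.595, 0.803, -0.0]
wrist_force: [0.1, 0.2, -0.2]
finger_gap: 0.0686
```

Request:
{"api": "move_arm", "payload": {
  "commands": [
    [[0,0,0],[0,0,0],0.6],
    [[0,0,0],[0,0,0],0.6]
  ]
}}

```text
clock: 32.15
tcp_pos: [0.6142, -0.1726, 0.033]
orientation: [0.001, 0.595, 0.803, 0.0]
wrist_force: [-0.2, 1.0, 0.6]
finger_gap: 0.0682
```

Request:
{"api": "move_arm", "payload": {
  "commands": [
    [[-0.02,0.03,-0.07],[0,0,0],0.5],
    [[0,0,0],[0,0,0],-0.2],
    [[0,0,0],[0,0,0],-1],
    [[0,0,0],[0,0,0],-1],
    [[0,0,0],[0,0,0],-1]
  ],
  "newtons": 40
}}

```text
clock: 32.65
tcp_pos: [0.6126, -0.1707, 0.029]
orientation: [0.0, 0.595, 0.804, 0.0]
wrist_force: [-0.3, 0.7, 5.9]
finger_gap: 0.0454
```

Request:
{"api": "move_arm", "payload": {
  "commands": [
    [[0,0,0.1],[0,0,0],-1],
    [[0,0,0.4],[0,0,0],-1],
    [[0,0,0.6],[0,0,0],-1],
    [[0,0,0.6],[0,0,0],-1],
    [[0,0,0],[0,0,0],-1]
  ]
}}

```text
clock: 33.15
tcp_pos: [0.614, -0.1716, 0.0992]
orientation: [0.003, 0.595, 0.803, 0.001]
wrist_force: [0.8, -0.9, -2.3]
finger_gap: 0.045
```

Request:
{"api": "move_arm", "payload": {
  "commands": [
    [[-0.4,-0.4,0],[0,0,0],-1],
    [[-0.75,-0.75,0],[0,0,-0.2],-1],
    [[-0.75,-0.75,0],[0,0,-0.2],-1],
    [[-0.75,-0.75,0],[0,0,-0.2],-1],
    [[-0.75,-0.75,0],[0,0,-0.22],-1]
  ]
}}

```text
clock: 33.65
tcp_pos: [0.4741, -0.307, 0.0944]
orientation: [-0.001, 0.641, 0.768, -0.0]
wrist_force: [1.7, -0.7, -4.0]
finger_gap: 0.0451
```

Request:
{"api": "move_arm", "payload": {
  "commands": [
    [[-0.45,-0.4,0],[0,0,0],-1],
    [[0,0,0],[0,0,0],-1],
    [[0,0,-0.3],[0,0,0],-1],
    [[0,0,-0.3],[0,0,0],-1],
    [[0,0,0],[0,0,0],-1]
  ]
}}

```text
clock: 34.15
tcp_pos: [0.4573, -0.3204, 0.0692]
orientation: [-0.003, 0.64, 0.769, 0.0]
wrist_force: [0.0, 0.6, -2.7]
finger_gap: 0.0454
```

Run:
```python
from rect import *
c=cam('wrist'); save(c,'w23.png',s=1.5)
s=env.get_state(); print(s['tcp_pos'],s['finger_gap'],s['orientation'])
```

```text
[ 0.45767996 -0.32080298  0.07016756] 0.045480668304596905 [-1.98916643e-03  6.39655952e-01  7.68658740e-01  2.15632654e-04]
```

View pics/w23.png

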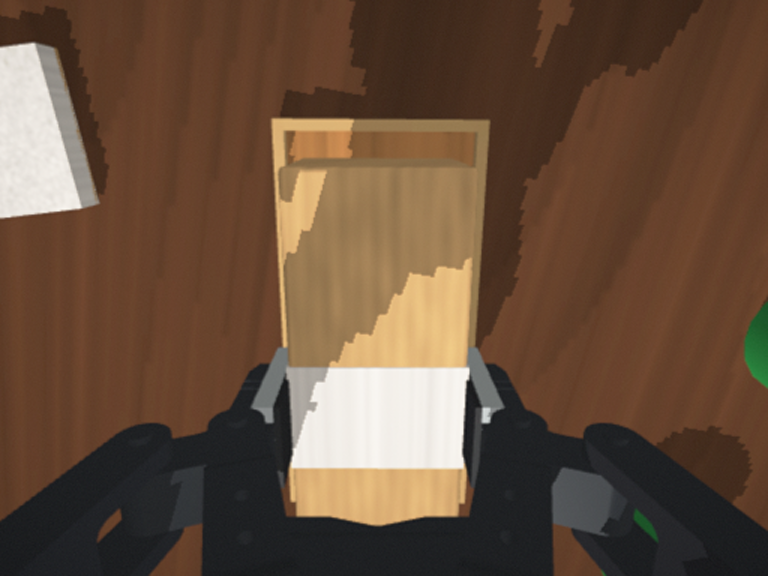

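Request:
{"api": "move_arm", "payload": {
  "commands": [
    [[0.02,-0.1,-0.35],[0,0,0],-1],
    [[0,0,-0.35],[0,0,0],-1],
    [[0,0,-0.1],[0,0,0],-1],
    [[0,0,0],[0,0,0],-1],
    [[0,0,0],[0,0,0],-1]
  ]
}}

```text
clock: 34.7
tcp_pos: [0.4593, -0.3268, 0.0405]
orientation: [0.0, 0.64, 0.768, 0.0]
wrist_force: [0.5, 0.4, -3.1]
finger_gap: 0.0453
```

Request:
{"api": "move_arm", "payload": {
  "commands": [
    [[0,0,-0.02],[0,0,0],-1],
    [[0,0,0],[0,0,0],-1]
  ]
}}

```text
clock: 34.9
tcp_pos: [0.4593, -0.327, 0.04]
orientation: [0.001, 0.64, 0.768, -0.0]
wrist_force: [0.6, 0.9, -2.1]
finger_gap: 0.0453
```

Request:
{"api": "move_arm", "payload": {
  "commands": [
    [[0,0.04,-0.08],[0,0,0],-1],
    [[0,0,-0.06],[0,0,0],-1],
    [[0,0,0],[0,0,0],-1]
  ]
}}

```text
clock: 35.2
tcp_pos: [0.4587, -0.3248, 0.0335]
orientation: [-0.0, 0.64, 0.768, 0.0]
wrist_force: [-0.7, 0.1, -3.0]
finger_gap: 0.0452
```

Request:
{"api": "move_arm", "payload": {
  "commands": [
    [[0,0,-0.03],[0,0,0],-1],
    [[0,0,0],[0,0,0],-1]
  ]
}}

```text
clock: 35.4
tcp_pos: [0.459, -0.3251, 0.033]
orientation: [0.0, 0.64, 0.768, 0.0]
wrist_force: [0.2, 0.7, 0.1]
finger_gap: 0.0453
```

Request:
{"api": "move_arm", "payload": {
  "commands": [
    [[0,0,-0.01],[0,0,0],-1],
    [[0,0,0],[0,0,0],0.2],
    [[0,0,0],[0,0,0],0.7],
    [[0,0,0],[0,0,0],0.7],
    [[0,0,0.2],[0,0,0],0.7]
  ]
}}

```text
clock: 35.9
tcp_pos: [0.4584, -0.3246, 0.0396]
orientation: [-0.001, 0.64, 0.768, 0.0]
wrist_force: [-0.4, 0.1, -0.1]
finger_gap: 0.0728
```

Request:
{"api": "move_arm", "payload": {
  "commands": [
    [[0,0,0.7],[0,0,0],0.7],
    [[0,0,1],[0,0,0],0.7],
    [[0,0,1],[0,0,0],1],
    [[0,0,1],[0,0,0],1],
    [[0,0,0],[0,0,0],1]
  ]
}}

```text
clock: 36.4
tcp_pos: [0.4616, -0.3276, 0.1953]
orientation: [0.006, 0.64, 0.768, -0.0]
wrist_force: [0.1, -0.7, 0.6]
finger_gap: 0.0854
```

Run:
```python
from rect import *
c=cam('wrist'); save(c,'w24.png',s=1.5)
s=env.get_state(); print(s['tcp_pos'],s['finger_gap'])
c=cam('top'); save(c,'t24.png',s=1.5)
```

```text
[ 0.46067674 -0.32673433  0.19235869] 0.08516282132557287
```

View pics/w24.png

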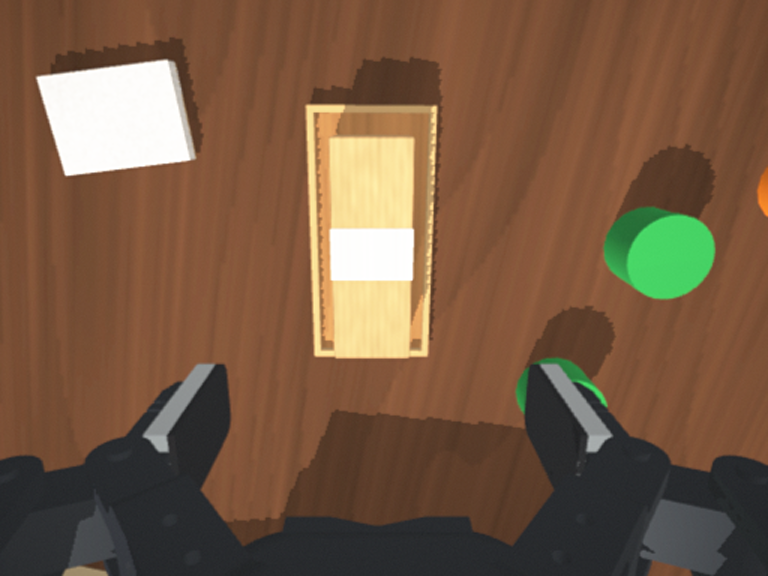

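View pics/t24.png

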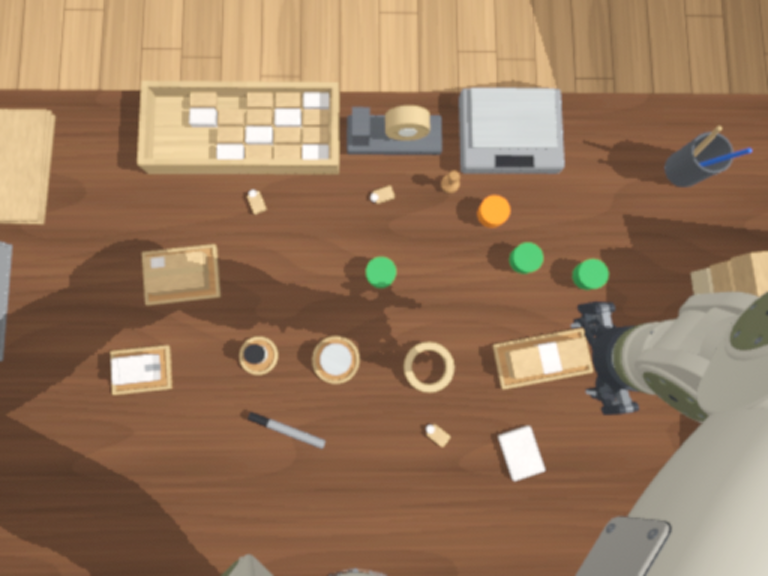

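Top view: all five packs are in their trays, and the look-alikes haven't moved. I'll check the margins numerically before handing in.

Run:
```python
from rect import *
c=cam('wrist')
P=np.array([pix(c,u/1.5,v/1.5,.040)[:2] for u,v in [(330,138),(414,137),(409,358),(334,358)]])
Q=np.array([pix(c,u/1.5,v/1.5,.009)[:2] for u,v in [(306,105),(438,105),(428,356),(315,356)]])
print('long',P.mean(0),np.linalg.norm(np.roll(P,-1,0)-P,axis=1)); print('tray',Q.mean(0),np.linalg.norm(np.roll(Q,-1,0)-Q,axis=1))
s=cam('side'); save(s,'s25.png',(90,125,350,350),3)
t=cam('top'); H,S,V=cv2.split(cv2.cvtColor(t['frame'],cv2.COLOR_RGB2HSV))
for n,(u0,v0,u1,v1) in {'wide':(90,160,150,207),'tin':(205,222,242,258)}.items(): pass
save(t,'t25.png',(60,150,420,280),2.2)
st=env.get_state(); print(st['clock'],st['wrist_force'])
```

```text
long [ 0.45667083 -0.32250624] [0.04382352 0.12649561 0.04455676 0.12595137]
tray [ 0.45612795 -0.32075635] [0.07532881 0.15702924 0.07466563 0.15694115]
36.65 [0.10937612 0.36847324 0.03541952]
```

View pics/s25.png

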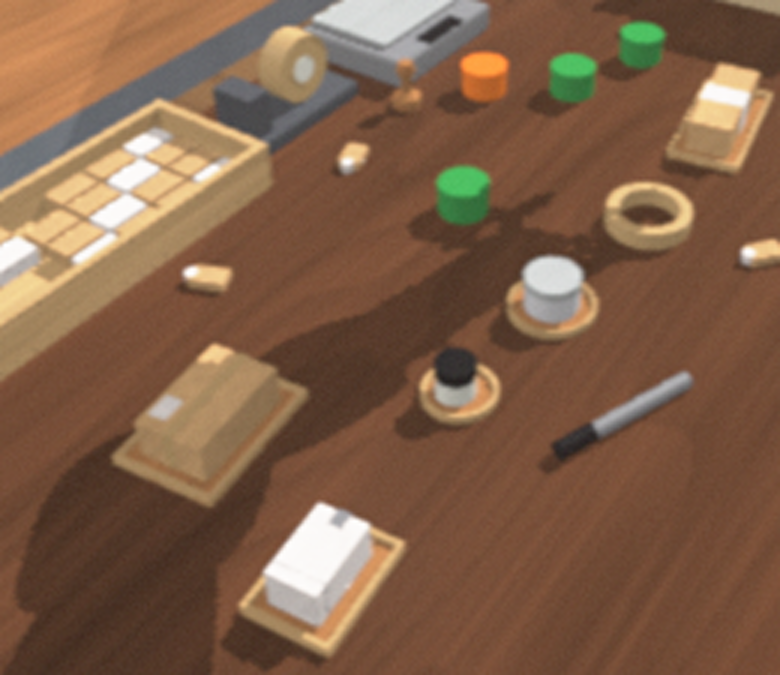

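View pics/t25.png

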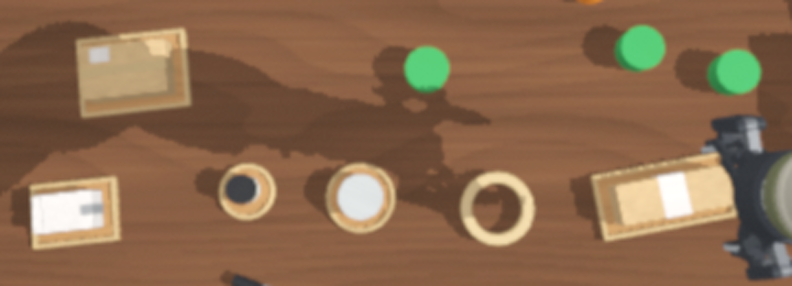

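All five packs stand flat inside their rims, and the gripper is open and clear.

```bash
python3 -c "
from h import *
print(job.hand_in())"
```

```text
the job is handed in; nothing more can be done
None
```

All five packs are in their trays: jar, small carton, wide carton, round tin and long carton, moved in that order. I handed the job in at about 37 s of the 144 s allowed. Each pack was lowered in small steps until it touched the tray floor (at most about 6 N at the wrist), then released, and nothing was dropped.

- **Last checks:** the final top, side and wrist pictures show every pack upright inside its rim. The gripper was open and about 0.15 m above the last pack, with no force at the wrist. The green and orange look-alikes, the white box and the ring were not touched.
- **Small disagreements:** the last wrist picture put the long carton within 2 mm of its tray's centre. The same picture read the tray's length about 3 mm short and its position 2–4 mm off the earlier measurement. The arm was still settling, and the margin in the tray is 11 mm.
- **Not measured:** I checked the other four packs in their trays only by eye. No check failed.

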